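# Hang the slide carriers to dry and wind the timer

## Task

Set the stained slides up to dry: flip the yellow stop flag down, then slide the blue drip tray under the bar until it sits squarely against the flag. Then hang every slide carrier astride the bar by its ridge, over the tray, and when they all hang, wind the timer's red key clockwise, turn by turn, until it is fully wound. Leave the other things on the bench where they are.

Things in the scene. Friction and masses are not known exactly. Their poses are not given: they have to be found in the camera images.
- bar_mid (a point): middle of the axis of the fixed drying stand's steel bar, 165 mm above the table: 12 mm thick, along this point's y, free over 290 mm between two posts (y +-155 mm); x points across the bar away from the robot, z up. 8 mm high feet under the posts (150 mm in x, |y| 140 to 170 mm); between them bare table
- flag_hinge (a point): hinge of the stop flag, 56 mm in x, 150 mm in y from bar_mid, 30 mm above the table; axes as bar_mid. The flag, a yellow bar with red end, 12 mm thick (x), 20 mm wide, reaches 185 mm from the hinge; it swings about x from upright towards -y and down until level across the tray's way, 10 to 30 mm above the table, its near face 50 mm beyond the bar's axis
- flag (a joint): angle of the stop flag: 0 = up, leaning 0.2 rad outwards (+y) past vertical, its outer face in line with the hinge; 1.77 = fully down, level. Light and loose (80 g): pushed some 0.4 rad towards -y, it falls the rest by itself in about 2 s and stays down
- tray_center (a point): centre (half-way up) of the loose blue drip tray, 100 x 240 x 22 mm (x, y, z) with 3 mm walls, 0.18 to 0.35 kg; its far wall faces +x. It slides on the table. Seated against the lowered flag its centre lies straight below the bar's axis
- tray_tab (a point): point to grip on the tray's tab: an upright blue plate 10 mm thick (y), running 64 mm in x on the tray's near side, from the table up to 50 mm; this point is 36 mm above the table and 85 mm in -x from the tray's centre; axes as the tray's
- key_grip (a point): middle of the red wing of the timer's key, on the vertical turning axis, 78 mm above the table: wing 10 mm thick (this point's x), 44 mm wide (y), 28 mm high, 14 mm of stem below it. The timer is a fixed round white clock, 96 mm across and 50 mm high
- key (a joint): how far the key is wound, rad: 0 = run down, 3.6 = fully wound, at a hard stop. It winds clockwise seen from above; the spring and ratchet resist with up to 0.1 N m; it keeps its angle when let go
- carrier0_center (a point): centre (48 mm above its lower edges) of the orange slide carrier, absent in some starts: an A-shaped saddle, 60 mm long (y, the ridge), 62 mm wide and 96 mm high, 0.12 kg, two leaves with glass slides, open below (mouth 48 mm, 17 mm at the top). The top 30 mm is a grip fin, 10 mm thick (x), 36 mm long (y), its centre 33 mm above this point. Hung, the ridge's underside (14 mm above this point) rests on the bar
- carrier1_center (a point): centre (48 mm above its lower edges) of the green slide carrier, absent in some starts: an A-shaped saddle, 60 mm long (y, the ridge), 62 mm wide and 96 mm high, 0.12 kg, two leaves with glass slides, open below (mouth 48 mm, 17 mm at the top). The top 30 mm is a grip fin, 10 mm thick (x), 36 mm long (y), its centre 33 mm above this point. Hung, the ridge's underside (14 mm above this point) rests on the bar
- carrier2_center (a point): centre (48 mm above its lower edges) of the white slide carrier, absent in some starts: an A-shaped saddle, 60 mm long (y, the ridge), 62 mm wide and 96 mm high, 0.12 kg, two leaves with glass slides, open below (mouth 48 mm, 17 mm at the top). The top 30 mm is a grip fin, 10 mm thick (x), 36 mm long (y), its centre 33 mm above this point. Hung, the ridge's underside (14 mm above this point) rests on the bar
- carrier3_center (a point): centre (48 mm above its lower edges) of the grey slide carrier, absent in some starts: an A-shaped saddle, 60 mm long (y, the ridge), 62 mm wide and 96 mm high, 0.12 kg, two leaves with glass slides, open below (mouth 48 mm, 17 mm at the top). The top 30 mm is a grip fin, 10 mm thick (x), 36 mm long (y), its centre 33 mm above this point. Hung, the ridge's underside (14 mm above this point) rests on the bar
- dishes: stack of three culture dishes, 90 mm across, 44 mm high; a bystander; its origin is at its underside
- reagent: amber glass jar, 44 mm across, 85 mm high; a bystander; its origin is at its underside
- beaker: glass beaker, 64 mm across, 85 mm high; a bystander; its origin is at its underside
- slidebox: green slide box, 90 x 75 x 30 mm; a bystander; its origin is at its underside
- spatula: small lab spatula lying on the table; a bystander
- wash: white bottle with red cap, 56 mm across, 120 mm high; a bystander; its origin is at its underside

How it is judged:
By the outcome, as a careful person would: the job done as asked, in the order asked, and still so for the second after the job is handed in, with the robot touching nothing.
Of carrier0, carrier1, carrier2, carrier3 only 2 to 3 are there at a start; the rules pass over those that are not, and their reading is None.
At some moment in a run one of tray, carrier0, carrier1, carrier2, carrier3 may be knocked a few centimetres aside while the robot is not near it.
It also fails if it takes over 210 s, if anything falls off the work surface, if the arm or the gripper's body presses on something with over 40 N, if the wrist force passes 120 N, or if a joint passes its speed limit or range.

## Robot

A 6-joint arm with a two-finger parallel gripper is mounted at the origin on the work surface. World frame = base frame: x ahead of the robot, y to its left, z up, the work surface at z = 0. Lengths are in mm, angles in degrees, forces in N, time in s.
With the tool pointing down it reaches from about 350 to 850 mm from the base axis. Payload 8.1 kg.
Tool frame: the origin (TCP) lies between the finger pads; the fingertips stand 17 mm ahead of it and the grasp point (between the pads) lies 2 mm behind it; z points along the fingers, y is the line along which they close (so a half turn about z gives the same grasp; the last joint's range is limited). The gripper opens to 85 mm and grips with 20 to 120 N. Pads are 22 mm wide; open, the fingers measure 114 mm over their backs; the gripper's body (76 mm by 85 mm) begins 54 mm behind the grasp point. The pads swing forward as they close: fully open they stand 13 mm farther back than shut.
Start: joints at [58.419, 7.471, 85.268, -0, 87.261, -4.893], TCP at [269.463, 536.092, 248.292] pointing down, gripper open.
Joint ranges: [-169.43, 169.43], [-51.17, 129.36], [1.28, 143.12], [-76.62, 256.62], [0, 156.53], [-152.29, 152.29]. Speed limits (degrees/s): [136.94, 136.94, 159.86, 180, 180, 180].

## Interface

Orientations are given as [roll, pitch, yaw] about the fixed x, y, z axes, in that order (R = Rz(yaw) Ry(pitch) Rx(roll)).
In Python, from bench import sense, snapshot, hand_in, trace, place_of gives the robot as it stands.
- The arm moves only by the shell command python3 -m handwheel 'ROWS' [FORCE]. ROWS is JSON, a list of rows, each a list of 7 numbers: the opening, from -1 (shut) to 1 (fully open), then the shift along the tool's x, y, z in cm, then the turn, a rotation vector about the tool's x, y, z in rad. A call has 1 to 12 rows; each row shifts and turns the commanded pose from where the row before left it, along the tool's axes as they then stand; what a row does not reach is not made up. A row lasts 1/12 s, in which the tool goes at most 41.7 mm and 7.16 degrees, less where a joint would pass 70% of its speed; a pose out of reach is approached as far as the arm can. A call with a gripper value outside its range is refused whole. The fingers move at their own pace and stop on an object; FORCE is the grip in N (left out, the last holds). Time passes only in rows, so rows that do not move let the fingers close. It gives the time, the measured TCP pose, the force, the opening and the grip force at its end, in the units of the state.
- sense(): the state, without advancing time (a new reading comes with each control period).
- snapshot(name): name is "side" or "top" or "wrist"; returns a dict with "image" (384x512x3 uint8, red, green, blue), "intrinsics" (3x3 intrinsics, pixels), "R" (3x3) and "t" (3): a world point X has camera coordinates R X + t. Camera axes: x right, y down, z forward; pixel columns grow to the right and rows downward; lengths in mm; the calibration is good to about 2 mm. The wrist camera is an equidistant fisheye: a pixel r from the principal point sees the ray r / f radians off the axis. A picture is of the moment at which its call begins. There is no depth.
- hand_in(): hands the job in; it is judged then, once.
Trained networks look in a picture, given as the dict that the camera call returned (one of the last four; its "shot" number tells which), for a name from the list of things; names that differ only in an ending like _2 or _b are one class to them, and where a whole thing is asked for, a point or a joint stands for the part that bears it (a point fixed in the world has none). Each returns a list of dicts, best first, with "conf" (0 to 1); they miss things now and then, are a little off and sometimes report something else, mostly with a low value. They report only what shows in the picture. A call takes as long as a camera call.
- trace(picture, query): "pixels" (384x512 bool, what is visible of it).
- place_of(picture, query): "location" ([x, y, z] in mm, in world coordinates, good to about 4 mm: a listed point, or the origin of a listed thing).
The state is a dict: "time": time; "joint_pos": joint angles; "qd": joint speeds; "joint_efforts": joint torques, N m; "tool_pos": TCP position; "tcp_rot": TCP orientation; "ft_force": force on the tool from outside, world axes, zero at the start; "wrist_torque": the same for the moment, N m; "finger_gap": finger opening in mm; "grip_force": force on a finger pad.
Only numpy, scipy, OpenCV 4.12 (cv2) and the standard library are available. Lean on these libraries where they do the work, as an engineer would, in place of code of your own. Each camera call takes 0.05 s, during which the arm holds its last target. There are 200 camera calls.

## Working session

There is one attempt and no reset: what is moved stays moved. The work goes in short steps, Python scripts to look and compute and a shell command to move; the robot and the scene stay as the last step left them, time stands still between calls to the robot, and variables do not carry over. Pictures are saved under pics/ and viewed, at most 15 in all, crops included, and the job is handed in when it is done.

```bash
mkdir -p pics; ls
cat > h.py <<'E'
import numpy as np, cv2
from bench import sense, snapshot, hand_in, trace, place_of
def save(p,n): cv2.imwrite('pics/'+n+'.png', cv2.cvtColor(np.asarray(p['image']),cv2.COLOR_RGB2BGR))
E
python3 - <<'E'
from h import *
s=sense(); print(s)
for c in ('top','side'):
    p=snapshot(c); save(p,c+'0')
    print(c,np.round(p['intrinsics'],1).tolist(),np.round(p['R'],3).tolist(),np.round(p['t'],1).tolist())
    for q in 'bar_mid flag_hinge tray_center tray_tab key_grip carrier0_center carrier1_center carrier2_center carrier3_center dishes reagent beaker slidebox spatula wash'.split():
        r=place_of(p,q); print(q,[(round(d['conf'],2),np.round(d['location']).tolist()) for d in r[:2]])
E
```

```text
pics
{'time': 0.0, 'joint_pos': array([ 5.84199659e+01,  7.51654922e+00,  8.53322099e+01, -2.91972792e-04,
        8.72601826e+01, -4.89387809e+00]), 'qd': array([-0.02486018, -0.06120822, -0.10398435,  0.019393  ,  0.06167015,
        0.05653241]), 'joint_efforts': array([-1.35203089e-03, -5.69409227e+01, -5.00545013e+01, -2.78984669e-05,
        1.49371993e-02,  6.46960373e-06]), 'tool_pos': array([269.17077113, 535.6372221 , 247.20128354]), 'tcp_rot': array([-1.79891431e+02, -9.00331192e-03,  1.53313850e+02]), 'ft_force': array([ 0.24038318, -0.42695536, -1.25202992]), 'wrist_torque': array([ 0.0054765 , -0.02530933, -0.01102274]), 'grip_force': 0.0, 'finger_gap': 85.25645497394399}
top [[473.3, 0.0, 254.0], [0.0, 473.3, 185.9], [0.0, 0.0, 1.0]] [[0.013, -1.0, -0.003], [-0.98, -0.012, -0.201], [0.201, 0.005, -0.98]] [17.3, 495.3, 1668.3]
bar_mid [(0.76, [609.0, 30.0, 162.0])]
flag_hinge [(0.63, [656.0, 186.0, 31.0])]
tray_center [(0.79, [540.0, 23.0, 9.0])]
tray_tab [(0.66, [453.0, 13.0, 32.0])]
key_grip [(0.44, [531.0, -321.0, 79.0])]
carrier0_center []
carrier1_center [(0.63, [5
[... 546 characters left out ...]
[(0.63, [610.0, 30.0, 166.0])]
flag_hinge [(0.61, [661.0, 184.0, 29.0])]
tray_center [(0.82, [541.0, 6.0, 11.0])]
tray_tab [(0.84, [454.0, 6.0, 36.0])]
key_grip [(0.65, [525.0, -324.0, 78.0])]
carrier0_center [(0.24, [320.0, 331.0, -2.0])]
carrier1_center [(0.63, [511.0, 293.0, 51.0])]
carrier2_center [(0.62, [388.0, 247.0, 50.0])]
carrier3_center [(0.55, [613.0, 34.0, 168.0]), (0.5, [403.0, 383.0, 51.0])]
dishes [(0.72, [625.0, 341.0, -2.0])]
reagent [(0.84, [322.0, 326.0, -4.0]), (0.23, [405.0, 383.0, 51.0])]
beaker [(0.6, [652.0, -299.0, 3.0])]
slidebox [(0.96, [515.0, 465.0, -3.0])]
spatula [(0.79, [294.0, -344.0, -0.0]), (0.38, [624.0, -434.0, -4.0])]
wash [(0.85, [621.0, -434.0, 0.0])]
```

Run:
```python
import cv2
for n in ('top0','side0'):
    cv2.imwrite(f'pics/{n}b.png',cv2.resize(cv2.imread(f'pics/{n}.png'),(800,600),interpolation=cv2.INTER_CUBIC))
```

```text
(no output)
```

View pics/top0b.png

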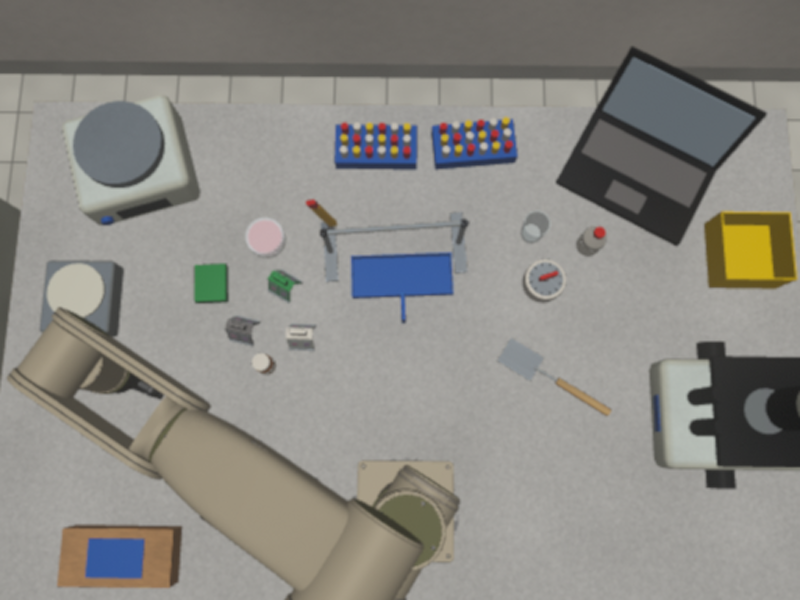

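View pics/side0b.png

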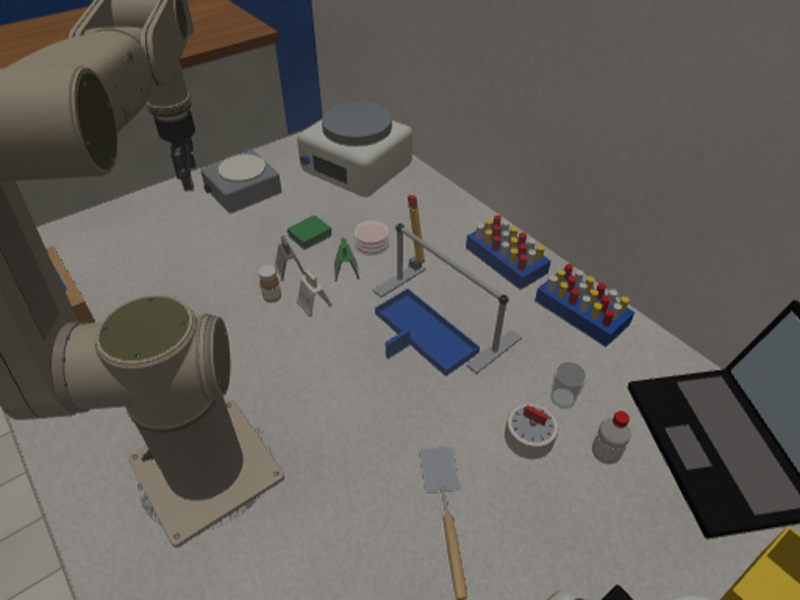

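Top view: three carriers stand to the left: green at (283,282), white at (300,335) and grey at (240,327). The bar runs from (325,232) to (462,222), the upright flag is at (318,212), the tray at (402,277), and the timer at (545,280). The side view agrees, and there is no orange carrier.

```bash
cat >> h.py <<'E'
from scipy.optimize import minimize
def proj(p,X):
    c=np.asarray(X)@np.asarray(p['R']).T+p['t']; u=c@np.asarray(p['intrinsics']).T
    return u[:,:2]/u[:,2:]
def toplane(p,uv,z):
    K=np.asarray(p['intrinsics']);R=np.asarray(p['R']);t=np.asarray(p['t'])
    d=np.c_[uv,np.ones(len(uv))]@np.linalg.inv(K).T@R; C=-R.T@t
    return (C+d*((z-C[2])/d[:,2])[:,None])[:,:2]
def rz(a): a=np.radians(a); return np.array([[np.cos(a),-np.sin(a)],[np.sin(a),np.cos(a)]])
def pca_yaw(P):
    P=P-P.mean(0); v=np.linalg.svd(P,full_matrices=False)[2][0]; return np.degrees(np.arctan2(v[1],v[0]))
def rect(p,mask,z):
    cs=max(cv2.findContours(mask.astype(np.uint8),cv2.RETR_EXTERNAL,cv2.CHAIN_APPROX_NONE)[0],key=cv2.contourArea)
    return cv2.minAreaRect(toplane(p,cs[:,0].astype(float),z).astype(np.float32))
E
python3 - <<'E'
from h import *
P=[snapshot('top'),snapshot('side')]
im=P[0]['image'].astype(int)
blue=(im[...,2]-im[...,0]>60); blue[:140]=0; blue[220:]=0; blue[:,:200]=0; blue[:,310:]=0
b2=cv2.morphologyEx(blue.astype(np.uint8),cv2.MORPH_OPEN,np.ones((7,7)))
print('tray rect z22',rect(P[0],b2,22))
for q in ('tray_center','tray_tab'): print(q,[np.round(place_of(p,q)[0]['location']) for p in P])
# bar fit: gradient perpendicular
G=[cv2.GaussianBlur(cv2.cvtColor(p['image'],cv2.COLOR_RGB2GRAY).astype(np.float32),(0,0),0.8) for p in P]
s=np.linspace(-135,135,200)
def score(v,show=False):
    x,y,a=v; t=0; 
    for p,g in zip(P,G):
        ax=rz(a)@np.array([0,1.]); C=-np.asarray(p['R']).T@np.asarray(p['t'])
        c=np.c_[np.array([x,y])+s[:,None]*ax,np.full(200,165.)]
        n=np.cross(np.r_[ax,0],C-c); n/=np.linalg.norm(n,axis=1)[:,None]
        S=lambda o: cv2.remap(g,*[np.ascontiguousarray(proj(p,c+n*o)[:,i:i+1].astype(np.float32)) for i in (0,1)],cv2.INTER_LINEAR)[:,0]
        t+=abs((S(9)-S(4)).mean())+abs((S(-9)-S(-4)).mean()) if 1 else 0
    return -t
best=min(((score((x,30,a)),x,a) for x in np.arange(595,625,1.) for a in np.arange(-3,9,.5)))
print('bar',best, sorted([(score((x,30,a)),x,a) for x in np.arange(595,625,1.) for a in np.arange(-3,9,.5)])[:5])
E
```

```text
tray rect z22 ((538.5017700195312, 14.227531433105469), (95.1151351928711, 235.30235290527344), 2.7090251445770264)
tray_center [array([538.,  19.,   8.]), array([537.,  10.,  15.])]
tray_tab [array([456.,  11.,  37.]), array([457.,   8.,  36.])]
bar (np.float32(-48.15475), np.float64(609.0), np.float64(5.0)) [(np.float32(-48.15475), np.float64(609.0), np.float64(5.0)), (np.float32(-48.013397), np.float64(609.0), np.float64(4.5)), (np.float32(-47.686676), np.float64(610.0), np.float64(4.5)), (np.float32(-47.496326), np.float64(610.0), np.float64(5.0)), (np.float32(-47.392715), np.float64(609.0), np.float64(5.5))]
```

```bash
cat >> h.py <<'E'
from scipy.spatial.transform import Rotation as Ro
def st(*targets):
    "print state and shift in tool axes (cm) to each [x,y,z,(yaw)]"
    s=sense(); R=Ro.from_euler('xyz',s['tcp_rot'],degrees=True).as_matrix()
    print('t %.2f'%s['time'],'tcp',np.round(s['tool_pos'],1),'rpy',np.round(s['tcp_rot'],1),'F',np.round(s['ft_force'],1),'gap %.1f grip %.1f'%(s['finger_gap'],s['grip_force']))
    for t in targets:
        dy=0
        if len(t)>3:
            R=Ro.from_euler('xyz',[180,0,t[3]],degrees=True).as_matrix(); dy=-np.radians((t[3]-s['tcp_rot'][2]+180)%360-180)
        print('  ->',t,'rotz %.3f'%dy,'then cm',np.round(R.T@(np.array(t[:3])-s['tool_pos'])/10,2))
    return s
E
python3 -m handwheel '[[-1,0,0,0,0,0,0.1137],[-1,0,0,0,0,0,0.1137],[-1,0,0,0,0,0,0.1137],[-1,0,0,0,0,0,0.1137],[-1,0,0,0,0,0,0.1137],[-1,0,0,0,0,0,0.1137],[-1,0,0,0,0,0,0.1137],[-1,0,0,0,0,0,0.1137],[-1,0,0,0,0,0,0.1137]]'
python3 -m handwheel '[[-1,-2.18,2.95,0,0,0,0],[-1,-2.18,2.95,0,0,0,0],[-1,-2.18,2.95,0,0,0,0],[-1,-2.18,2.95,0,0,0,0],[-1,-2.18,2.95,0,0,0,0],[-1,-2.18,2.95,0,0,0,0],[-1,-2.18,2.95,0,0,0,0],[-1,-2.18,2.95,0,0,0,0],[-1,-2.18,2.95,0,0,0,0],[-1,-2.18,2.95,0,0,0,0],[-1,-2.18,2.95,0,0,0,0],[-1,-2.18,2.95,0,0,0,0]]'
python3 -m handwheel '[[-1,0,0,2.5,0,0,0],[-1,0,0,2.6,0,0,0],[-1,0,0,0,0,0,0],[-1,0,0,0,0,0,0]]'
python3 - <<'E'
from h import *
st([643,304,197,94.7])
p=snapshot('wrist'); save(p,'w1'); print(np.round(p['intrinsics'],1).tolist())
for q in ('carrier1_center','carrier2_center','carrier3_center','flag_hinge','bar_mid'): print(q,[(round(d['conf'],2),np.round(d['location']).tolist()) for d in place_of(p,q)[:2]])
E
```

```text
time: 2.65
tool_pos: [269.5, 536.1, 248.3]
tcp_rot: [180.0, -0.0, 94.4]
ft_force: [0.5, -0.5, 0.2]
finger_gap: -0.5
grip_force: 0.0
time: 3.65
tool_pos: [645.0, 303.0, 248.2]
tcp_rot: [180.0, -0.0, 94.7]
ft_force: [-0.4, 0.1, 0.8]
finger_gap: 0.0
grip_force: 0.0
time: 3.98
tool_pos: [642.2, 303.6, 194.8]
tcp_rot: [-179.7, 0.1, 94.7]
ft_force: [0.7, -0.3, -0.1]
finger_gap: 0.1
grip_force: 0.0
t 3.98 tcp [642.2 303.6 194.8] rpy [-1.797e+02  1.000e-01  9.470e+01] F [ 0.7 -0.3 -0.1] gap 0.1 grip 0.0
  -> [643, 304, 197, 94.7] rotz -0.000 then cm [ 0.03  0.08 -0.22]
[[297.3, 0.0, 256.8], [0.0, 297.3, 192.2], [0.0, 0.0, 1.0]]
carrier1_center [(0.75, [511.0, 294.0, 43.0])]
carrier2_center [(0.86, [389.0, 245.0, 51.0]), (0.63, [322.0, 327.0, 6.0])]
carrier3_center [(0.85, [406.0, 384.0, 47.0])]
flag_hinge []
bar_mid [(0.42, [513.0, 294.0, 50.0])]
```

View pics/w1.png

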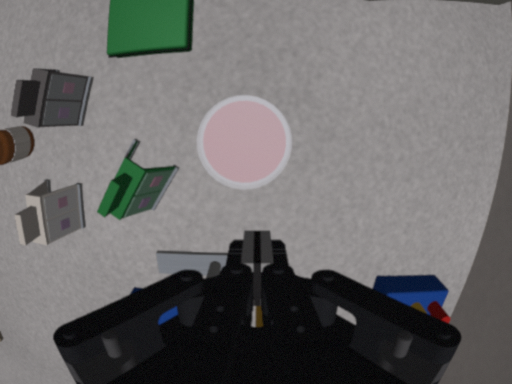

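The fingers stand just outside the flag, which shows at (258,318) and lines up with them. I push it along tool -x.

```bash
python3 -m handwheel '[[-1,-1.6,0,0,0,0,0],[-1,-1.6,0,0,0,0,0],[-1,-1.6,0,0,0,0,0],[-1,-1.6,0,0,0,0,0],[-1,-1.6,0,0,0,0,0],[-1,-1.6,0,0,0,0,0],[-1,-1.6,0,0,0,0,0],[-1,-1.6,0,0,0,0,0],[-1,-1.6,0,0,0,0,0],[-1,-1.6,0,0,0,0,0],[-1,-1.6,0,0,0,0,0],[-1,-1.4,0,0,0,0,0]]'
python3 -m handwheel '[[-1,0,0,-3,0,0,0],[-1,0,0,-3,0,0,0],[-1,0,0,-3,0,0,0],[0,0,-4,0,0,0,0],[0,0,-4,0,0,0,0],[0,0,-4,0,0,0,0],[0,0,-4,0,0,0,0],[0,0,-4,0,0,0,0],[0,0,-3,0,0,0,0]]'
python3 -m handwheel '[[0,0,0,0,0,0,0.122],[0,0,0,0,0,0,0.122],[0,0,0,0,0,0,0.122],[0,0,0,0,0,0,0.122],[0,0,0,0,0,0,0.122],[0,0,0,0,0,0,0.122],[0,0,0,0,0,0,0.122],[0,0,0,0,0,0,0.122],[0,0,0,0,0,0,0.122],[0,0,0,0,0,0,0.122],[0,0,0,0,0,0,0.122],[0,0,0,0,0,0,0.122]]'
python3 -m handwheel '[[0,0,0,0,0,0,0.122],[0,0,0,0,0,0,0.022],[0,0,0,0,0,0,0]]'
python3 - <<'E'
from h import *
st([453.6,10.2,120,2.7],[453.6,10.2,34,2.7])
P=[snapshot('top'),snapshot('side')]
save(P[1],'side1')
im=P[0]['image'].astype(int)
blue=(im[...,2]-im[...,0]>60); blue[:140]=0; blue[220:]=0; blue[:,:200]=0; blue[:,310:]=0
b2=cv2.morphologyEx(blue.astype(np.uint8),cv2.MORPH_OPEN,np.ones((7,7)))
print('tray rect z22',rect(P[0],b2,22))
for q in ('tray_center','tray_tab'): print(q,[[np.round(d['location']) for d in place_of(p,q)[:1]] for p in P])
E
```

```text
time: 5.28
tool_pos: [659.3, 113.0, 197.3]
tcp_rot: [-180.0, 0.0, 94.7]
ft_force: [0.9, -0.2, -0.2]
finger_gap: 0.1
grip_force: 0.0
time: 6.03
tool_pos: [427.5, 95.6, 287.0]
tcp_rot: [-180.0, -0.0, 94.7]
ft_force: [-0.7, -0.5, 0.8]
finger_gap: 42.9
grip_force: 0.0
time: 7.03
tool_pos: [430.0, 95.7, 287.4]
tcp_rot: [180.0, -0.0, 10.5]
ft_force: [-1.1, 0.1, 0.1]
finger_gap: 42.5
grip_force: 0.0
time: 7.28
tool_pos: [430.0, 95.8, 287.4]
tcp_rot: [-180.0, -0.0, 2.6]
ft_force: [1.1, -0.1, 0.4]
finger_gap: 42.7
grip_force: 0.0
t 7.28 tcp [430.   95.8 287.4] rpy [-180.    -0.     2.6] F [ 1.1 -0.1  0.4] gap 42.7 grip 0.0
  -> [453.6, 10.2, 120, 2.7] rotz -0.001 then cm [ 1.96  8.66 16.74]
  -> [453.6, 10.2, 34, 2.7] rotz -0.001 then cm [ 1.96  8.66 25.34]
tray rect z22 ((540.4883422851562, -35.477081298828125), (93.61194610595703, 135.9081573486328), 2.795027494430542)
tray_center [[array([537.,  20.,   7.])], [array([389., 245.,  49.])]]
tray_tab [[array([457.,  12.,  36.])], [array([457.,   5.,  36.])]]
```

View pics/side1.png

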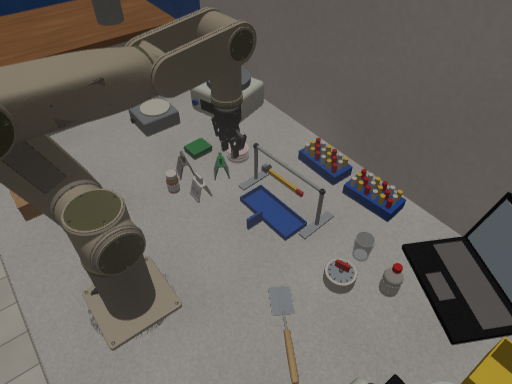

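The flag lies level behind the tray, from (268,170) to (300,192). Next I grip the tab.

```bash
python3 -m handwheel '[[0,0.65,2.9,1,0,0,0],[0,0.65,2.9,1,0,0,0],[0,0.66,2.86,1,0,0,0],[0,0,0,3.3,0,0,0],[0,0,0,3.4,0,0,0],[0,0,0,3.5,0,0,0],[0,0,0,3.5,0,0,0],[0,0,0,0,0,0,0]]'
python3 - <<'E'
from h import *
p=snapshot('wrist'); save(p,'w2')
print([[np.round(d['location']) for d in place_of(p,q)[:1]] for q in ('tray_tab','tray_center')])
st([453.6,10.2,34,2.7])
E
```

```text
time: 8.25
tool_pos: [448.2, 10.8, 113.1]
tcp_rot: [-179.9, 0.7, 2.6]
ft_force: [-1.1, 0.5, -1.2]
finger_gap: 42.6
grip_force: 0.0
[[array([452.,  14.,  33.])], [array([540.,  15.,  10.])]]
t 8.40 tcp [454.   10.5 121.9] rpy [180.   -0.    2.6] F [ 0.8 -0.   1.7] gap 42.6 grip 0.0
  -> [453.6, 10.2, 34, 2.7] rotz -0.002 then cm [-0.04  0.03  8.79]
```

View pics/w2.png

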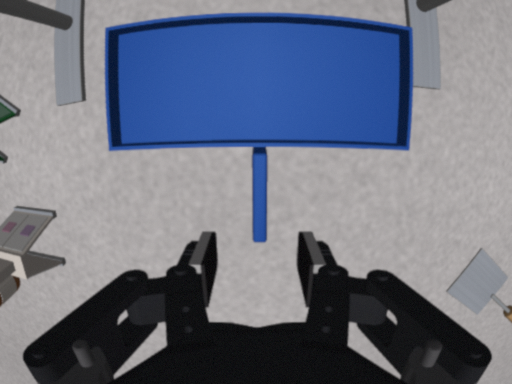

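```bash
python3 -m handwheel '[[0,0,0,3,0,0,0],[0,0,0,3,0,0,0],[0,0,0,2.7,0,0,0],[0,0,0,0,0,0,0],[-1,0,0,0,0,0,0],[-1,0,0,0,0,0,0],[-1,0,0,0,0,0,0],[-1,0,0,0,0,0,0],[-1,0,0,0,0,0,0],[-1,0,0,0,0,0,0]]' 40
python3 -m handwheel '[[-1,0,0,0,0,0,-0.018],[-1,0,0,0,0,0,-0.018],[-1,0.6,-0.1,0,0,0,0],[-1,0.7,-0.1,0,0,0,0],[-1,0.7,-0.1,0,0,0,0],[-1,0.8,-0.1,0,0,0,0],[-1,0.8,-0.1,0,0,0,0],[-1,0.8,-0.1,0,0,0,0],[-1,0.8,-0.1,0,0,0,0],[-1,0.6,0,0,0,0,0],[-1,0,0,0,0,0,0],[-1,0,0,0,0,0,0]]'
python3 - <<'E'
from h import *
st([524.8,23,34,4.7])
E
```

```text
time: 9.23
tool_pos: [456.1, 10.3, 36.7]
tcp_rot: [180.0, -0.3, 2.6]
ft_force: [-2.2, 0.4, 9.4]
finger_gap: 9.0
grip_force: 40.5
time: 10.23
tool_pos: [513.3, 21.9, 36.7]
tcp_rot: [180.0, -0.3, 4.6]
ft_force: [-2.0, -1.2, 7.4]
finger_gap: 9.1
grip_force: 40.3
t 10.23 tcp [513.3  21.9  36.7] rpy [180.   -0.3   4.6] F [-2.  -1.2  7.4] gap 9.1 grip 40.3
  -> [524.8, 23, 34, 4.7] rotz -0.001 then cm [ 1.16 -0.01  0.27]
```

```bash
python3 -m handwheel '[[-1,0.3,0,0,0,0,0],[-1,0.3,0,0,0,0,0],[-1,0.3,0,0,0,0,0],[-1,0,0,0,0,0,0],[-1,0,0,0,0,0,0]]'
python3 -m handwheel '[[-1,0.2,0,0,0,0,0],[-1,0.1,0,0,0,0,0],[-1,0,0,0,0,0,0]]'
python3 -m handwheel '[[-1,0.1,0,0,0,0,0],[-1,0.1,0,0,0,0,0],[-1,0,0,0,0,0,0]]'
```

```text
time: 10.65
tool_pos: [521.2, 22.6, 36.7]
tcp_rot: [180.0, -0.2, 4.6]
ft_force: [-7.3, -0.0, 14.0]
finger_gap: 9.4
grip_force: 41.3
time: 10.9
tool_pos: [523.6, 22.9, 36.7]
tcp_rot: [180.0, -0.1, 4.6]
ft_force: [-11.4, -1.6, 17.1]
finger_gap: 9.5
grip_force: 41.7
time: 11.15
tool_pos: [525.5, 23.0, 36.7]
tcp_rot: [180.0, -0.1, 4.6]
ft_force: [-12.2, -1.3, 17.3]
finger_gap: 9.3
grip_force: 41.7
```

```bash
python3 -m handwheel '[[0,0,0,0,0,0,0],[0,0,0,0,0,0,0],[0,0,0,0,0,0,0],[0,0,0,-3,0,0,0],[0,0,0,-3,0,0,0],[0,-2,0,-4,0,0,0],[0,-4,0,-2,0,0,0],[0,-4,0,0,0,0,0],[0,0,0,0,0,0,0]]'
python3 - <<'E'
from h import *
st()
P=[snapshot('wrist'),snapshot('top')]
save(P[0],'w3')
for p in P: print([[np.round(d['location']) for d in place_of(p,q)[:1]] for q in ('tray_tab','tray_center','bar_mid')])
im=P[1]['image'].astype(int)
blue=(im[...,2]-im[...,0]>60); blue[:130]=0; blue[220:]=0; blue[:,:200]=0; blue[:,310:]=0
b2=cv2.morphologyEx(blue.astype(np.uint8),cv2.MORPH_OPEN,np.ones((7,7)))
print('tray rect z22',rect(P[1],b2,22))
cv2.imwrite('pics/top3.png',cv2.resize(cv2.cvtColor(P[1]['image'][110:220,190:320],cv2.COLOR_RGB2BGR),None,fx=5,fy=5,interpolation=cv2.INTER_CUBIC))
E
```

```text
time: 11.9
tool_pos: [422.5, 15.7, 148.4]
tcp_rot: [-180.0, 0.2, 4.6]
ft_force: [-0.8, 0.6, -2.5]
finger_gap: 42.9
grip_force: 0.0
t 11.90 tcp [422.5  15.7 148.4] rpy [-180.     0.2    4.6] F [-0.8  0.6 -2.5] gap 42.9 grip 0.0
[[array([524.,  25.,  35.])], [], []]
[[], [array([609.,  34.,  10.])], [array([613.,  34., 167.])]]
tray rect z22 ((606.105224609375, 30.3480224609375), (85.2076644897461, 234.5463104248047), 4.776905059814453)
```

View pics/w3.png

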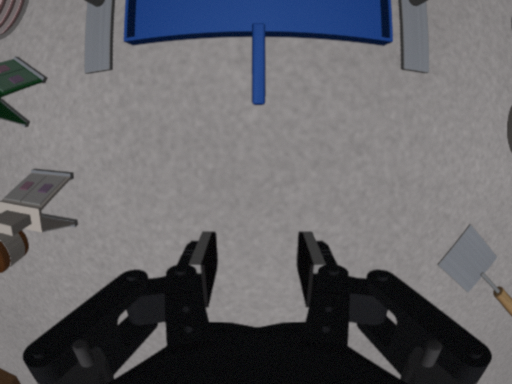

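View pics/top3.png

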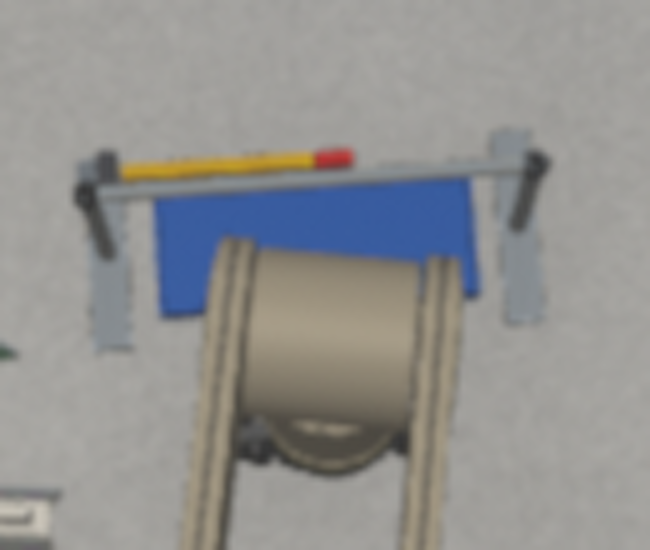

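The tray sits square: tab at (258,60) in the wrist view, far edge parallel to the flag in the top crop. Next come the carriers.

```bash
python3 -m handwheel '[[1,0,0,-3.6,0,0,-0.12],[1,0,0,-3.6,0,0,-0.12],[1,0,0,-3.5,0,0,-0.12],[1,0,0,-3.5,0,0,-0.12],[1,0,0,0,0,0,-0.12],[1,0,0,0,0,0,-0.12],[1,0,0,0,0,0,-0.12],[1,0,0,0,0,0,-0.12],[1,0,0,0,0,0,-0.12],[1,0,0,0,0,0,-0.12],[1,0,0,0,0,0,-0.12],[1,0,0,0,0,0,-0.12]]' 40
python3 -m handwheel '[[1,0,0,0,0,0,-0.12],[1,4,0.6,0,0,0,0],[1,4,0.6,0,0,0,0],[1,4,0.6,0,0,0,0],[1,4,0.6,0,0,0,0],[1,4,0.6,0,0,0,0],[1,0,0,0,0,0,0],[1,0,0,0,0,0,0]]'
cat >> h.py <<'E'
def wray(p,uv,z):
    "fisheye wrist pixels -> world xy on plane z"
    K=np.asarray(p['intrinsics']); R=np.asarray(p['R']); C=-R.T@np.asarray(p['t'])
    d=(np.asarray(uv,float)-K[:2,2])/[K[0,0],K[1,1]]; th=np.linalg.norm(d,axis=1,keepdims=True)
    r=np.c_[np.sin(th)*d/np.maximum(th,1e-9),np.cos(th)]@R
    return (C+r*((z-C[2])/r[:,2])[:,None])[:,:2]
E
python3 - <<'E'
from h import *
import pickle
st()
p=snapshot('wrist'); save(p,'w4')
pickle.dump({k:np.asarray(p[k]) for k in ('image','intrinsics','R','t')},open('w4.pkl','wb'))
for i in '123':
    print(i,[(round(d['conf'],2),np.round(d['location']).tolist()) for d in place_of(p,f'carrier{i}_center')[:1]])
cv2.imwrite('pics/w4b.png',cv2.resize(cv2.imread('pics/w4.png'),(800,600),interpolation=cv2.INTER_CUBIC))
E
```

```text
time: 13.3
tool_pos: [429.6, 15.6, 290.9]
tcp_rot: [-179.9, -0.0, 87.5]
ft_force: [0.4, -0.3, -0.3]
finger_gap: 85.5
grip_force: 0.0
time: 13.97
tool_pos: [444.9, 219.4, 290.2]
tcp_rot: [-179.9, 0.0, 94.2]
ft_force: [-0.2, -0.2, 0.5]
finger_gap: 85.4
grip_force: 0.0
t 13.97 tcp [444.9 219.4 290.2] rpy [-179.9    0.    94.2] F [-0.2 -0.2  0.5] gap 85.4 grip 0.0
1 [(0.6, [516.0, 293.0, 49.0])]
2 [(0.74, [390.0, 245.0, 48.0])]
3 [(0.94, [406.0, 383.0, 46.0])]
```

View pics/w4b.png

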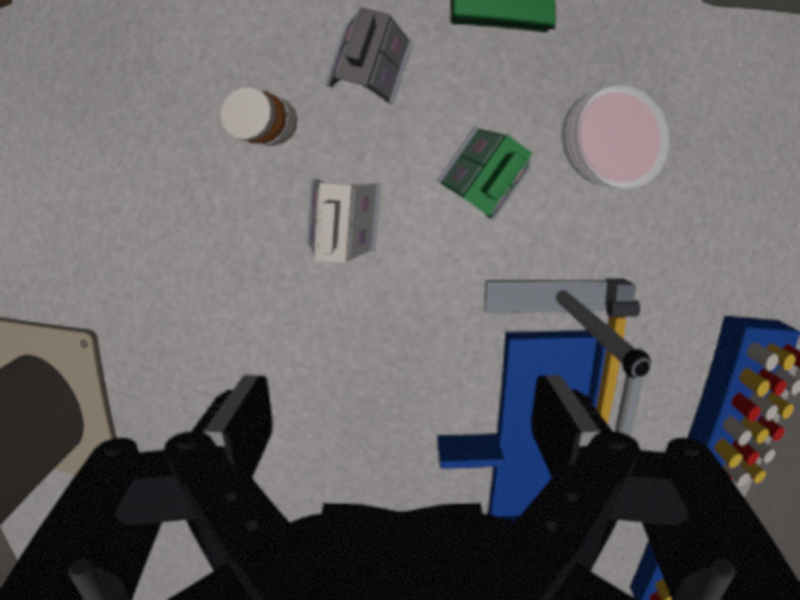

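White (345,222), green (487,172) and grey (370,55) are all upright in the 800x600 wrist view. I'll use one enlarged composite to read the fin ends.

Run:
```python
import cv2,numpy as np
im=cv2.imread('pics/w4.png')
o=[(190,108),(272,70),(200,0)]  # x,y origin of 65x65 crops
cv2.imwrite('pics/w4c.png',np.hstack([cv2.resize(im[y:y+66,x:x+66],(264,264),interpolation=cv2.INTER_CUBIC) for x,y in o]))
```

```text
(no output)
```

View pics/w4c.png

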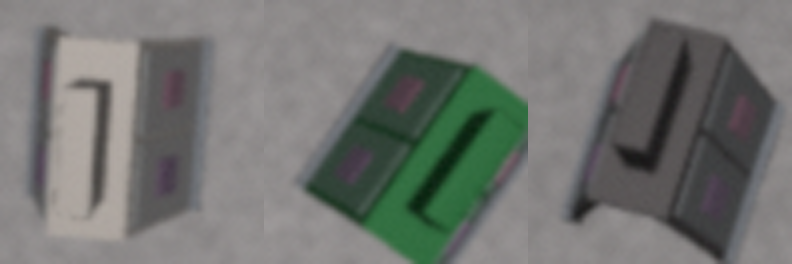

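Run:
```python
from h import *
import pickle
p=pickle.load(open('w4.pkl','rb'))
E={'white R':((190,108),(140,40),(127,238)),'white L':((190,108),(55,40),(47,235)),'green L':((272,70),(206,68),(100,218)),'grey R':((200,0),(197,42),(142,215))}
for k,(o,a,b) in E.items():
    A=wray(p,[np.array(o)+np.array(a)/4,np.array(o)+np.array(b)/4],66); d=A[0]-A[1]
    print(k,A.round(1).tolist(),'len %.1f ridge dir %.1f'%(np.hypot(*d),np.degrees(np.arctan2(d[1],d[0]))),'mid',A.mean(0).round(1))
```

```text
white R [[403.1, 276.0], [402.5, 216.4]] len 59.5 ridge dir 89.4 mid [402.8 246.2]
white L [[377.9, 274.7], [378.0, 215.7]] len 58.9 ridge dir 90.0 mid [377.9 245.2]
green L [[515.2, 322.5], [487.7, 274.7]] len 55.1 ridge dir 60.1 mid [501.4 298.6]
grey R [[421.7, 407.8], [410.0, 352.7]] len 56.3 ridge dir 78.0 mid [415.9 380.3]
```

```bash
python3 -m handwheel '[[0,0,0,0,0,0,0.0785],[0,0.85,-1.8,2,0,0,0],[0,0.85,-1.8,3,0,0,0],[0,0.85,-1.8,3,0,0,0],[0,0,0,3,0,0,0],[0,0,0,3,0,0,0],[0,0,0,2,0,0,0],[0,0,0,0,0,0,0],[0,0,0,0,0,0,0]]' 40
python3 - <<'E'
from h import *
st([390.3,245.7,88,89.7])
p=snapshot('wrist')
print([(round(d['conf'],2),np.round(d['location']).tolist()) for d in place_of(p,f'carrier2_center')[:1]])
E
```

```text
time: 14.92
tool_pos: [390.8, 241.9, 130.7]
tcp_rot: [-179.9, 0.1, 89.4]
ft_force: [0.6, 0.2, 0.6]
finger_gap: 42.5
grip_force: 0.0
t 14.92 tcp [390.8 241.9 130.7] rpy [-1.799e+02  1.000e-01  8.940e+01] F [0.6 0.2 0.6] gap 42.5 grip 0.0
  -> [390.3, 245.7, 88, 89.7] rotz -0.005 then cm [ 0.38 -0.05  4.27]
[(0.79, [390.0, 241.0, 49.0])]
```

```bash
python3 -m handwheel '[[0,0.2,0,2,0,0,0],[0,0,0,1.3,0,0,0],[0,0,0,0.9,0,0,0],[0,0,0,0,0,0,0],[-1,0,0,0,0,0,0],[-1,0,0,0,0,0,0],[-1,0,0,0,0,0,0],[-1,0,0,0,0,0,0],[-1,0,0,0,0,0,0],[-1,0,0,0,0,0,0]]' 40
python3 -m handwheel '[[-1,0,0,-2,0,0,0],[-1,0,0,-3,0,0,0],[-1,0,0,-3.5,0,0,0],[-1,0,0,-4,0,0,0],[-1,0,0,-4,0,0,0],[-1,0,0,-3.5,0,0,0],[-1,0,0,0,0,0,-0.087],[-1,0,0,0,0,0,0]]'
python3 - <<'E'
from h import *
b=np.array([609.5,30]);R=rz(4.7)
for y in (-75,0,75):
    q=b+R@[0,y]; print(y,q.round(1)); st([*q,285,94.7],[*q,197,94.7])
E
```

```text
time: 15.85
tool_pos: [391.7, 245.4, 90.1]
tcp_rot: [179.9, -0.0, 89.5]
ft_force: [-0.6, -0.1, 5.4]
finger_gap: 8.9
grip_force: 45.4
time: 16.52
tool_pos: [392.4, 245.7, 292.1]
tcp_rot: [179.7, -0.1, 94.7]
ft_force: [-0.3, -0.1, -3.0]
finger_gap: 9.2
grip_force: 44.5
-75 [615.6 -44.7]
t 16.52 tcp [392.4 245.7 292.1] rpy [ 1.797e+02 -1.000e-01  9.470e+01] F [-0.3 -0.1 -3. ] gap 9.2 grip 44.5
  -> [np.float64(615.645388147253), np.float64(-44.74780401135274), 285, 94.7] rotz 0.000 then cm [-30.77  19.87   0.71]
  -> [np.float64(615.645388147253), np.float64(-44.74780401135274), 197, 94.7] rotz 0.000 then cm [-30.77  19.87   9.51]
0 [609.5  30. ]
t 16.52 tcp [392.4 245.7 292.1] rpy [ 1.797e+02 -1.000e-01  9.470e+01] F [-0.3 -0.1 -3. ] gap 9.2 grip 44.5
  -> [np.float64(609.5), np.float64(30.0), 285, 94.7] rotz 0.000 then cm [-23.27  19.87   0.71]
  -> [np.float64(609.5), np.float64(30.0), 197, 94.7] rotz 0.000 then cm [-23.27  19.87   9.51]
75 [603.4 104.7]
t 16.52 tcp [392.4 245.7 292.1] rpy [ 1.797e+02 -1.000e-01  9.470e+01] F [-0.3 -0.1 -3. ] gap 9.2 grip 44.5
  -> [np.float64(603.354611852747), np.float64(104.74780401135274), 285, 94.7] rotz 0.000 then cm [-15.77  19.87   0.71]
  -> [np.float64(603.354611852747), np.float64(104.74780401135274), 197, 94.7] rotz 0.000 then cm [-15.77  19.87   9.51]
```

```bash
python3 -m handwheel '[[-1,-1.5,1,0,0,0,0],[-1,-2.8,1.8,0,0,0,0],[-1,-2.8,1.8,0,0,0,0],[-1,-2.8,1.8,0,0,0,0],[-1,-2.8,1.8,0,0,0,0],[-1,-2.8,1.8,0,0,0,0],[-1,-2.8,1.8,0,0,0,0],[-1,-2.8,1.8,0,0,0,0],[-1,-2.8,1.8,0,0,0,0],[-1,-2.8,1.8,0,0,0,0],[-1,-2.8,1.8,0,0,0,0],[-1,-1.27,0.87,0,0,0,0]]'
python3 -m handwheel '[[-1,0,0,0,0,0,0],[-1,0,0,0,0,0,0],[-1,0,0,0,0,0,0],[-1,0,0,0,0,0,0]]'
python3 - <<'E'
from h import *
st([615.6,-44.7,199,94.7])
p=snapshot('side'); save(p,'s5'); u=proj(p,[[615.6,-44.7,205]])[0].astype(int); print(u)
w=snapshot('wrist')
a=p['image'][u[1]-50:u[1]+50,u[0]-70:u[0]+60]
cv2.imwrite('pics/s5c.png',cv2.cvtColor(np.hstack([cv2.resize(a,(390,300),interpolation=cv2.INTER_CUBIC),cv2.resize(w['image'],(400,300))]),cv2.COLOR_RGB2BGR))
E
```

```text
time: 17.52
tool_pos: [613.7, -49.5, 285.9]
tcp_rot: [-179.8, 0.0, 94.2]
ft_force: [0.1, 0.4, -0.1]
finger_gap: 8.7
grip_force: 44.4
time: 17.85
tool_pos: [612.6, -45.1, 288.4]
tcp_rot: [-179.9, -0.0, 94.5]
ft_force: [-0.4, -0.3, -1.3]
finger_gap: 9.2
grip_force: 44.4
t 17.85 tcp [612.6 -45.1 288.4] rpy [-179.9   -0.    94.5] F [-0.4 -0.3 -1.3] gap 9.2 grip 44.4
  -> [615.6, -44.7, 199, 94.7] rotz -0.004 then cm [0.01 0.31 8.94]
[304 169]
```

View pics/s5c.png

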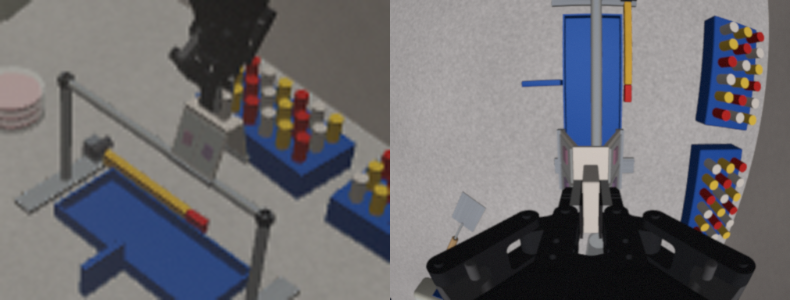

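The white carrier is held upright over the bar. In the right half the bar at column 597 lines up with the carrier at 590, so I shift 3 mm and lower.

```bash
python3 -m handwheel '[[-1,0,0.3,1,0,0,0],[-1,0,0,2,0,0,0],[-1,0,0,2,0,0,0],[-1,0,0,1.5,0,0,0],[-1,0,0,0.8,0,0,0],[-1,0,0,0.6,0,0,0],[-1,0,0,0,0,0,0],[-1,0,0,0,0,0,0]]'
python3 - <<'E'
from h import *
st([615.6,-44.7,199,94.7])
p=snapshot('wrist')
g=cv2.cvtColor(p['image'],cv2.COLOR_RGB2GRAY)
cv2.imwrite('pics/w6.png',cv2.resize(cv2.cvtColor(p['image'],cv2.COLOR_RGB2BGR)[0:260,130:380],(750,600) ,interpolation=cv2.INTER_CUBIC))
import pickle; pickle.dump({k:np.asarray(p[k]) for k in ('image','intrinsics','R','t')},open('w6.pkl','wb'))
E
```

```text
time: 18.62
tool_pos: [616.5, -45.8, 210.7]
tcp_rot: [180.0, 0.0, 94.5]
ft_force: [0.8, 0.2, -1.3]
finger_gap: 9.2
grip_force: 44.3
t 18.62 tcp [616.5 -45.8 210.7] rpy [180.    0.   94.5] F [ 0.8  0.2 -1.3] gap 9.2 grip 44.3
  -> [615.6, -44.7, 199, 94.7] rotz -0.004 then cm [ 0.11 -0.08  1.17]
```

View pics/w6.png

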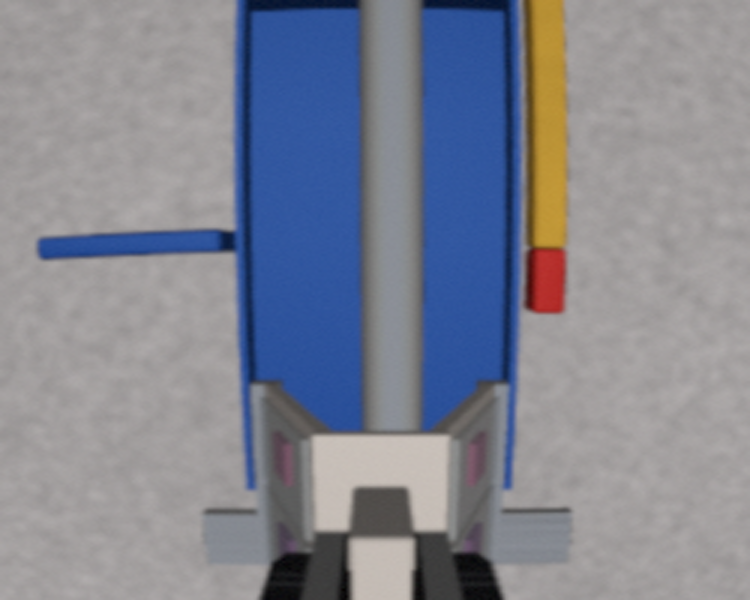

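The carrier straddles the bar, ridge centre at column 381 against the bar's 392, so the bar lies about 2 mm further out. The tray's far wall (520) also shows a small gap to the flag (527), so it may not be seated. The order matters, so I'll set white back on the bench and re-seat the tray first.

```bash
python3 -m handwheel '[[-1,0,0,-2,0,0,0],[-1,0,0,-3.5,0,0,0],[-1,0,0,-3.2,0,0,0],[-1,2,-1.6,0,0,0,0],[-1,2.7,-2,0,0,0,0],[-1,2.7,-2,0,0,0,0],[-1,2.7,-2,0,0,0,0],[-1,2.7,-2,0,0,0,0],[-1,2.7,-2,0,0,0,0],[-1,2.7,-2,0,0,0,0],[-1,2.8,-2.4,0,0,0,0],[-1,0,0,0,0,0,0]]'
python3 -m handwheel '[[-1,0,0,2,0,0,0],[-1,0,0,3.5,0,0,0],[-1,0,0,3.5,0,0,0],[-1,0,0,3.5,0,0,0],[-1,0,0,3.5,0,0,0],[-1,0,0,2.2,0,0,0],[-1,0,0,0.7,0,0,0],[-1,0,0,0,0,0,0],[-1,0,0,0,0,0,0]]'
```

```text
time: 19.67
tool_pos: [437.6, 154.9, 299.2]
tcp_rot: [179.9, -0.2, 94.7]
ft_force: [-0.2, -0.7, -1.1]
finger_gap: 9.0
grip_force: 44.4
time: 20.42
tool_pos: [441.6, 151.2, 110.0]
tcp_rot: [179.9, -0.0, 94.5]
ft_force: [0.8, 0.6, 0.1]
finger_gap: 9.1
grip_force: 44.3
```

```bash
python3 -m handwheel '[[-1,0,0,1.2,0,0,0],[-1,0,0,0.7,0,0,0],[-1,0,0,0,0,0,0],[0,0,0,0,0,0,0],[0,0,0,0,0,0,0],[0,0,0,0,0,0,0],[0,0,0,-1.5,0,0,0],[0,0,0,-2.5,0,0,0],[0,0,0,-3.5,0,0,0],[-1,0,0,-3.5,0,0,0],[-1,0,0,0,0,0,0]]'
python3 - <<'E'
from h import *
st([450,20,120,94.7],[450,20,34,94.7])
p=snapshot('wrist')
print([[np.round(d['location']) for d in place_of(p,q)[:1]] for q in ('carrier2_center','tray_tab','tray_center')])
E
```

```text
time: 21.33
tool_pos: [444.3, 151.9, 207.7]
tcp_rot: [179.3, -0.1, 94.5]
ft_force: [1.4, -0.2, 1.5]
finger_gap: 19.2
grip_force: 0.0
t 21.33 tcp [444.3 151.9 207.7] rpy [ 1.793e+02 -1.000e-01  9.450e+01] F [ 1.4 -0.2  1.5] gap 19.2 grip 0.0
  -> [450, 20, 120, 94.7] rotz -0.004 then cm [-13.19  -0.51   8.77]
  -> [450, 20, 34, 94.7] rotz -0.004 then cm [-13.19  -0.51  17.37]
[[array([440., 147.,  53.])], [array([527.,  27.,  34.])], []]
```

```bash
python3 -m handwheel '[[-1,-3.3,-0.1,0,0,0,0],[-1,-3.3,-0.2,0,0,0,0],[-1,-3.3,-0.2,0,0,0,0],[-1,-3.3,0,2.4,0,0,0],[-1,0,0,4,0,0,0],[-1,0,0,4,0,0,0],[-1,0,0,4,0,0,0],[-1,0,0,3,0,0,0],[-1,0,0,0,0,0,0]]'
python3 -m handwheel '[[-1,0,0.7,0,0,0,0],[-1,0,0.7,0,0,0,0],[-1,0,0.3,0,0,0,0],[-1,0,0,0,0,0,0]]'
python3 -m handwheel '[[-1,0,0.3,0,0,0,0],[-1,0,0.2,0,0,0,0],[-1,0,0,0,0,0,0]]'
python3 -m handwheel '[[-1,0,0.2,0,0,0,0],[-1,0,0.2,0,0,0,0],[-1,0,0,0,0,0,0]]'
```

```text
time: 22.28
tool_pos: [441.9, 19.0, 19.4]
tcp_rot: [-179.6, -0.1, 94.4]
ft_force: [0.6, 0.7, 0.8]
finger_gap: 0.1
grip_force: 0.0
time: 22.62
tool_pos: [464.0, 20.4, 25.8]
tcp_rot: [179.9, 0.0, 94.5]
ft_force: [0.7, -0.0, 1.1]
finger_gap: -0.1
grip_force: 0.0
time: 22.87
tool_pos: [468.3, 20.7, 25.6]
tcp_rot: [179.9, 0.0, 94.5]
ft_force: [0.1, -0.3, 0.6]
finger_gap: 0.2
grip_force: 0.0
time: 23.12
tool_pos: [472.0, 21.0, 25.4]
tcp_rot: [180.0, 0.0, 94.5]
ft_force: [-0.4, 0.4, -0.5]
finger_gap: 0.0
grip_force: 0.0
```

```bash
python3 -m handwheel '[[-1,0,0.2,-0.8,0,0,0],[-1,0,0.2,0,0,0,0],[-1,0,0,0,0,0,0]]'
python3 -m handwheel '[[-1,0,0.2,0,0,0,0],[-1,0,0,0,0,0,0],[-1,0,0,0,0,0,0]]'
python3 -m handwheel '[[-1,0,0.2,0,0,0,0],[-1,0,0,0,0,0,0],[-1,0,0,0,0,0,0]]'
python3 -m handwheel '[[-1,0,0.2,0,0,0,0],[-1,0,0,0,0,0,0],[-1,0,0,0,0,0,0]]'
```

```text
time: 23.37
tool_pos: [476.8, 21.3, 34.2]
tcp_rot: [179.9, 0.0, 94.5]
ft_force: [0.3, 0.5, 0.1]
finger_gap: -0.3
grip_force: 0.0
time: 23.62
tool_pos: [477.6, 21.5, 33.1]
tcp_rot: [-180.0, -0.0, 94.5]
ft_force: [0.3, 0.3, 0.0]
finger_gap: 0.1
grip_force: 0.0
time: 23.87
tool_pos: [479.6, 21.6, 33.1]
tcp_rot: [-180.0, -0.0, 94.5]
ft_force: [0.3, 0.2, -0.9]
finger_gap: 0.1
grip_force: 0.0
time: 24.12
tool_pos: [481.7, 21.8, 33.2]
tcp_rot: [-180.0, 0.0, 94.5]
ft_force: [0.4, 0.3, 0.4]
finger_gap: 0.1
grip_force: 0.0
```

```bash
python3 -m handwheel '[[-1,0,0.2,0,0,0,0],[-1,0,0,0,0,0,0],[-1,0,0,0,0,0,0]]'
python3 -m handwheel '[[-1,0,0.2,0,0,0,0],[-1,0,0,0,0,0,0],[-1,0,0,0,0,0,0]]'
python3 -m handwheel '[[-1,0,0.2,0,0,0,0],[-1,0,0,0,0,0,0],[-1,0,0,0,0,0,0]]'
python3 -m handwheel '[[-1,0,0.2,0,0,0,0],[-1,0,0,0,0,0,0],[-1,0,0,0,0,0,0]]'
```

```text
time: 24.37
tool_pos: [483.5, 21.9, 33.1]
tcp_rot: [-180.0, -0.0, 94.5]
ft_force: [-1.3, -0.5, 0.6]
finger_gap: -0.0
grip_force: 0.8
time: 24.62
tool_pos: [485.0, 21.9, 33.0]
tcp_rot: [-179.9, 0.0, 94.5]
ft_force: [-4.9, -1.5, 2.9]
finger_gap: 0.3
grip_force: 2.8
time: 24.87
tool_pos: [485.2, 21.9, 32.7]
tcp_rot: [-179.7, 0.0, 94.5]
ft_force: [-15.8, -3.4, 11.7]
finger_gap: -0.0
grip_force: 8.1
time: 25.12
tool_pos: [485.3, 21.9, 32.7]
tcp_rot: [-179.4, 0.0, 94.5]
ft_force: [-26.9, -4.3, 23.9]
finger_gap: -0.6
grip_force: 14.4
```

Hard stop with no further motion at 27 N, so the tray is seated. I back off and take white again.

```bash
python3 -m handwheel '[[-1,0,-0.5,0,0,0,0],[-1,0,-1.5,0,0,0,0],[-1,0,-2,-2,0,0,0],[0,0,0,-4,0,0,0],[0,0,0,-4,0,0,0],[0,0,0,-3.5,0,0,0],[0,3.3,0,0,0,0,0],[0,3.3,0,0,0,0,0],[0,3.3,0,0,0,0,0],[0,3.3,0,0,0,0,0],[0,0,0,0,0,0,0],[0,0,0,0,0,0,0]]' 40
python3 - <<'E'
from h import *
p=snapshot('wrist')
print([[np.round(d['location']) for d in place_of(p,q)[:1]] for q in ('carrier2_center',)])
st([442,151.5,130,94.7],[442,151.5,91,94.7])
E
```

```text
time: 26.12
tool_pos: [439.4, 152.5, 168.4]
tcp_rot: [180.0, -0.0, 94.7]
ft_force: [0.0, -0.3, -0.1]
finger_gap: 43.0
grip_force: 0.0
[[array([442., 148.,  49.])]]
t 26.22 tcp [439.6 150.7 168.2] rpy [180.    0.   94.5] F [ 0.1 -0.2 -0.1] gap 42.8 grip 0.0
  -> [442, 151.5, 130, 94.7] rotz -0.003 then cm [0.06 0.25 3.82]
  -> [442, 151.5, 91, 94.7] rotz -0.003 then cm [0.06 0.25 7.72]
```

```bash
python3 -m handwheel '[[0,0,0.25,2.5,0,0,0],[0,0,0,3,0,0,0],[0,0,0,1.5,0,0,0],[0,0,0,0.7,0,0,0],[0,0,0,0,0,0,0],[-1,0,0,0,0,0,0],[-1,0,0,0,0,0,0],[-1,0,0,0,0,0,0],[-1,0,0,0,0,0,0],[-1,0,0,0,0,0,0],[-1,0,0,0,0,0,0]]' 40
python3 -m handwheel '[[-1,0,0,-2,0,0,0],[-1,0,0,-3.5,0,0,0],[-1,0,0,-4,0,0,0],[-1,0,0,-4,0,0,0],[-1,0,0,-4,0,0,0],[-1,0,0,-2,0,0,0],[-1,0,0,0,0,0,0]]'
python3 -m handwheel '[[-1,-2,1.6,0,0,0,0],[-1,-2.7,2,0,0,0,0],[-1,-2.7,2,0,0,0,0],[-1,-2.7,2,0,0,0,0],[-1,-2.7,2,0,0,0,0],[-1,-2.7,2,0,0,0,0],[-1,-2.7,2,0,0,0,0],[-1,-2.8,2.4,0,0,0,0],[-1,0,0,0,0,0,0],[-1,0,0,0,0,0,0],[-1,0,0,0,0,0,0]]'
python3 - <<'E'
from h import *
st([618,-45,200,94.7])
E
```

```text
time: 27.13
tool_pos: [442.7, 151.2, 92.4]
tcp_rot: [179.9, -0.0, 94.5]
ft_force: [-1.1, -1.0, 6.0]
finger_gap: 9.2
grip_force: 45.3
time: 27.72
tool_pos: [444.3, 151.8, 292.9]
tcp_rot: [179.4, -0.1, 94.5]
ft_force: [0.9, 0.8, -0.3]
finger_gap: 9.4
grip_force: 44.3
time: 28.63
tool_pos: [617.3, -45.6, 284.6]
tcp_rot: [-179.9, -0.1, 94.5]
ft_force: [0.6, -0.0, -1.0]
finger_gap: 8.9
grip_force: 44.1
t 28.63 tcp [617.3 -45.6 284.6] rpy [-1.799e+02 -1.000e-01  9.450e+01] F [ 0.6 -0.  -1. ] gap 8.9 grip 44.1
  -> [618, -45, 200, 94.7] rotz -0.004 then cm [0.05 0.08 8.46]
```

```bash
python3 -m handwheel '[[-1,0,0.1,1,0,0,0],[-1,0,0,2,0,0,0],[-1,0,0,2,0,0,0],[-1,0,0,1.5,0,0,0],[-1,0,0,0.8,0,0,0],[-1,0,0,0,0,0,0],[-1,0,0,0,0,0,0]]'
cat >> h.py <<'E'
def baroff(p,rows=range(60,150,15)):
    "centre column of the bar against the blue tray, wrist view; offset mm along image x"
    im=p['image'].astype(int); o=[]
    for r in rows:
        b=np.where((im[r,150:370,2]-im[r,150:370,0])>40)[0]+150
        if len(b)<20: continue
        g=np.diff(b); i=g.argmax(); c=(b[i]+b[i+1])/2
        if 12<g[i]<35: o.append(((c-p['intrinsics'][0][2])*12/(g[i]-1),g[i],b[0],b[-1]))
    print('bar offset mm',np.round([a[0] for a in o],1),'width px',[int(a[1]) for a in o],'tray cols',[(int(a[2]),int(a[3])) for a in o])
E
python3 - <<'E'
from h import *
st([618,-45,200,94.7])
p=snapshot('wrist'); baroff(p); save(p,'w7')
E
```

```text
time: 29.22
tool_pos: [618.4, -45.0, 213.3]
tcp_rot: [-180.0, -0.0, 94.5]
ft_force: [-0.7, -0.5, -0.5]
finger_gap: 8.8
grip_force: 44.1
t 29.22 tcp [618.4 -45.  213.3] rpy [-180.    -0.    94.5] F [-0.7 -0.5 -0.5] gap 8.8 grip 44.1
  -> [618, -45, 200, 94.7] rotz -0.003 then cm [ 0.01 -0.04  1.33]
bar offset mm [-0.2 -0.2  0.1 -0.2  0.1  0.1] width px [21, 21, 22, 21, 22, 22] tray cols [(210, 304), (210, 304), (210, 304), (150, 304), (211, 303), (211, 303)]
```

The bar is now centred under the carrier to 0.2 mm, and the tray is centred under the bar. I lower it onto the bar.

```bash
python3 -m handwheel '[[-1,0,0,0.6,0,0,0],[-1,0,0,0.4,0,0,0],[-1,0,0,0,0,0,0]]'
python3 -m handwheel '[[-1,0,0,0.2,0,0,0],[-1,0,0,0.1,0,0,0],[-1,0,0,0,0,0,0]]'
```

```text
time: 29.52
tool_pos: [618.6, -45.7, 202.6]
tcp_rot: [-180.0, -0.0, 94.5]
ft_force: [0.0, 0.3, -1.9]
finger_gap: 9.1
grip_force: 44.1
time: 29.77
tool_pos: [619.0, -45.8, 201.3]
tcp_rot: [179.9, 0.0, 94.5]
ft_force: [-3.2, 0.6, 4.6]
finger_gap: 9.2
grip_force: 45.0
```

```bash
python3 -m handwheel '[[-0.4,0,0,0,0,0,0],[-0.2,0,0,0,0,0,0],[0,0,0,0,0,0,0],[0,0,0,-0.5,0,0,0],[0,0,0,-1,0,0,0],[0,0,0,-2,0,0,0],[0,0,0,-3,0,0,0],[0,0,0,-3,0,0,0],[0,3,-2,0,0,0,0],[0,4,-2,0,0,0,0],[0,4,-1,0,0,0,0],[0,4,-1,0,0,0,0]]'
python3 -m handwheel '[[0,4,-0.5,0,0,0,0.12],[0,4,-0.5,0,0,0,0.12],[0,4,-0.5,0,0,0,0.12],[0,0,0,0,0,0,0.12],[0,0,0,0,0,0,0.12],[0,0,0,0,0,0,0],[0,0,0,0,0,0,0]]'
python3 - <<'E'
from h import *
s=st([512.2,292.4,130,60.1],[512.2,292.4,90,60.1])
for c in ('side','wrist'):
    p=snapshot(c); save(p,'a_'+c)
    for i in '123': print(c,i,[(round(d['conf'],2),np.round(d['location']).tolist()) for d in place_of(p,f'carrier{i}_center')[:1]])
E
```

```text
time: 30.77
tool_pos: [548.2, 97.4, 296.8]
tcp_rot: [179.9, -0.0, 94.4]
ft_force: [0.1, 0.3, -0.2]
finger_gap: 42.3
grip_force: 0.0
time: 31.35
tool_pos: [539.1, 212.0, 296.1]
tcp_rot: [180.0, -0.0, 61.1]
ft_force: [-0.5, 0.5, -0.8]
finger_gap: 43.0
grip_force: 0.0
t 31.35 tcp [539.1 212.  296.1] rpy [180.   -0.   61.1] F [-0.5  0.5 -0.8] gap 43.0 grip 0.0
  -> [512.2, 292.4, 130, 60.1] rotz 0.018 then cm [ 5.63 -6.34 16.61]
  -> [512.2, 292.4, 90, 60.1] rotz 0.018 then cm [ 5.63 -6.34 20.61]
side 1 [(0.69, [509.0, 294.0, 54.0])]
side 2 [(0.98, [618.0, -44.0, 159.0])]
side 3 [(0.47, [407.0, 382.0, 49.0])]
wrist 1 [(0.91, [515.0, 294.0, 49.0])]
wrist 2 []
wrist 3 [(0.97, [402.0, 385.0, 48.0])]
```

```bash
python3 -m handwheel '[[0,0,0,0,0,0,0.018],[0,1.9,-2.1,2,0,0,0],[0,1.9,-2.1,3,0,0,0],[0,1.8,-2.1,3,0,0,0],[0,0,0,3,0,0,0],[0,0,0,3,0,0,0],[0,0,0,2.6,0,0,0],[0,0,0,0,0,0,0],[0,0,0,0,0,0,0]]'
python3 - <<'E'
from h import *
s=st([512.2,292.4,130,60.1],[512.2,292.4,90,60.1])
p=snapshot('wrist')
cv2.imwrite('pics/w8.png',cv2.cvtColor(p['image'],cv2.COLOR_RGB2BGR))
print([(round(d['conf'],2),np.round(d['location']).tolist()) for d in place_of(p,f'carrier1_center')[:1]])
E
```

```text
time: 32.5
tool_pos: [511.3, 291.3, 127.8]
tcp_rot: [-179.9, 0.2, 59.9]
ft_force: [0.6, 0.2, 0.6]
finger_gap: 42.5
grip_force: 0.0
t 32.50 tcp [511.3 291.3 127.8] rpy [-179.9    0.2   59.9] F [0.6 0.2 0.6] gap 42.5 grip 0.0
  -> [512.2, 292.4, 130, 60.1] rotz -0.004 then cm [ 0.14  0.03 -0.22]
  -> [512.2, 292.4, 90, 60.1] rotz -0.004 then cm [0.14 0.03 3.78]
[(0.6, [513.0, 295.0, 46.0])]
```

View pics/w8.png

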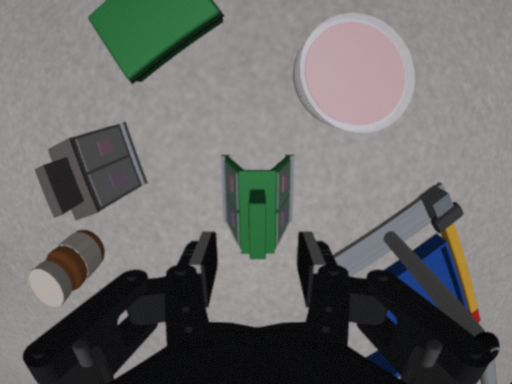

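Green is centred between the fingers at column 258. I grasp it and carry it to the middle of the bar.

```bash
python3 -m handwheel '[[0,0.14,0,2,0,0,0],[0,0,0,1.2,0,0,0],[0,0,0,0.6,0,0,0],[0,0,0,0,0,0,0],[-1,0,0,0,0,0,0],[-1,0,0,0,0,0,0],[-1,0,0,0,0,0,0],[-1,0,0,0,0,0,0],[-1,0,0,0,0,0,0],[-1,0,0,0,0,0,0]]' 40
python3 -m handwheel '[[-1,0,0,-2,0,0,0],[-1,0,0,-3.5,0,0,0],[-1,0,0,-4,0,0,0],[-1,0,0,-4,0,0,0],[-1,0,0,-4,0,0,0],[-1,0,0,-2.5,0,0,0],[-1,0,0,0,0,0,-0.12],[-1,0,0,0,0,0,-0.12],[-1,0,0,0,0,0,-0.12],[-1,0,0,0,0,0,-0.12],[-1,0,0,0,0,0,-0.124],[-1,0,0,0,0,0,0]]'
python3 -m handwheel '[[-1,-2,0.6,0,0,0,0],[-1,-3,0.9,0,0,0,0],[-1,-3,0.9,0,0,0,0],[-1,-3,0.9,0,0,0,0],[-1,-3,0.9,0,0,0,0],[-1,-3,0.9,0,0,0,0],[-1,-3,0.9,0,0,0,0],[-1,-3,0.9,0,0,0,0],[-1,-2.5,0.6,0,0,0,0],[-1,-1.5,0.3,0,0,0,0],[-1,0,0,0,0,0,0],[-1,0,0,0,0,0,0]]'
python3 - <<'E'
from h import *
s=st([612.3,30,205,94.6])
E
```

```text
time: 33.43
tool_pos: [513.7, 293.4, 92.1]
tcp_rot: [180.0, -0.1, 59.9]
ft_force: [-0.6, 0.3, 4.7]
finger_gap: 8.9
grip_force: 45.4
time: 34.43
tool_pos: [513.0, 292.9, 290.7]
tcp_rot: [-180.0, 0.0, 94.8]
ft_force: [1.7, -0.1, -1.7]
finger_gap: 9.1
grip_force: 44.4
time: 35.43
tool_pos: [612.0, 29.7, 290.8]
tcp_rot: [-180.0, -0.0, 94.3]
ft_force: [-0.9, 0.9, -1.9]
finger_gap: 9.0
grip_force: 44.5
t 35.43 tcp [612.   29.7 290.8] rpy [-180.    -0.    94.3] F [-0.9  0.9 -1.9] gap 9.0 grip 44.5
  -> [612.3, 30, 205, 94.6] rotz -0.006 then cm [0.03 0.03 8.58]
```

```bash
python3 -m handwheel '[[-1,0,0,1,0,0,-0.005],[-1,0,0,2,0,0,0],[-1,0,0,2,0,0,0],[-1,0,0,1.9,0,0,0],[-1,0,0,1,0,0,0],[-1,0,0,0,0,0,0],[-1,0,0,0,0,0,0]]'
python3 - <<'E'
from h import *
s=st([612.3,30,205,94.6])
p=snapshot('wrist'); baroff(p,range(20,150,15))
E
```

```text
time: 36.02
tool_pos: [611.6, 30.9, 211.7]
tcp_rot: [-179.9, -0.0, 94.8]
ft_force: [0.7, 0.4, -1.2]
finger_gap: 9.1
grip_force: 44.4
t 36.02 tcp [611.6  30.9 211.7] rpy [-179.9   -0.    94.8] F [ 0.7  0.4 -1.2] gap 9.1 grip 44.4
  -> [612.3, 30, 205, 94.6] rotz 0.004 then cm [-0.1   0.07  0.67]
bar offset mm [1.3 1.3 1.3 1.  1.  1. ] width px [22, 22, 22, 21, 21, 21] tray cols [(211, 305), (211, 305), (211, 305), (211, 305), (212, 304), (212, 304)]
```

```bash
python3 -m handwheel '[[-1,0,0.1,0.4,0,0,0],[-1,0,0,0.3,0,0,0],[-1,0,0,0,0,0,0]]'
python3 -m handwheel '[[-1,0,0,0.2,0,0,0],[-1,0,0,0,0,0,0],[-1,0,0,0,0,0,0]]'
```

```text
time: 36.32
tool_pos: [613.3, 30.1, 205.3]
tcp_rot: [180.0, 0.0, 94.8]
ft_force: [-0.2, 1.0, -1.9]
finger_gap: 8.9
grip_force: 44.5
time: 36.57
tool_pos: [613.1, 30.0, 203.2]
tcp_rot: [-180.0, 0.0, 94.8]
ft_force: [0.1, 0.5, -2.1]
finger_gap: 8.9
grip_force: 44.5
```

```bash
python3 -m handwheel '[[-1,0,0,0.2,0,0,0],[-1,0,0,0,0,0,0],[-1,0,0,0,0,0,0]]'
python3 -m handwheel '[[-0.4,0,0,0,0,0,0],[-0.2,0,0,0,0,0,0],[0,0,0,0,0,0,0],[0,0,0,-0.5,0,0,0],[0,0,0,-1,0,0,0],[0,0,0,-2,0,0,0],[0,0,0,-3,0,0,0],[0,0,0,-3,0,0,0],[0,2,-2,0,0,0,0],[0,3,-2.5,0,0,0,0],[0,3.4,-2.4,0,0,0,0],[0,3.4,-2.4,0,0,0,0]]'
python3 -m handwheel '[[0,3.4,-2.4,0,0,0,0],[0,3.4,-2.4,0,0,0,0],[0,3.4,-2.4,0,0,0,0],[0,3,-2,0,0,0,0],[0,0,0,0,0,0,0.1],[0,0,0,0,0,0,0.1],[0,0,0,0,0,0,0.09],[0,0,0,0,0,0,0],[0,0,0,0,0,0,0]]'
python3 - <<'E'
from h import *
s=st([403.7,382.9,130,78],[403.7,382.9,90,78])
for c in ('side','wrist'):
    p=snapshot(c); save(p,'b_'+c)
    for i in '123': print(c,i,[(round(d['conf'],2),np.round(d['location']).tolist()) for d in place_of(p,f'carrier{i}_center')[:1]])
E
```

```text
time: 36.82
tool_pos: [613.1, 30.0, 201.2]
tcp_rot: [180.0, 0.0, 94.8]
ft_force: [0.4, -0.1, -1.7]
finger_gap: 9.1
grip_force: 44.5
time: 37.82
tool_pos: [509.8, 140.5, 297.7]
tcp_rot: [179.9, -0.0, 94.7]
ft_force: [0.4, 0.5, 0.1]
finger_gap: 42.7
grip_force: 0.0
time: 38.57
tool_pos: [408.1, 264.0, 297.2]
tcp_rot: [179.9, -0.0, 78.3]
ft_force: [-0.0, 0.1, -0.2]
finger_gap: 42.4
grip_force: 0.0
t 38.57 tcp [408.1 264.  297.2] rpy [179.9  -0.   78.3] F [-0.   0.1 -0.2] gap 42.4 grip 0.0
  -> [403.7, 382.9, 130, 78] rotz 0.006 then cm [11.54 -2.9  16.72]
  -> [403.7, 382.9, 90, 78] rotz 0.006 then cm [11.54 -2.9  20.72]
side 1 [(0.65, [612.0, 27.0, 159.0])]
side 2 [(0.82, [625.0, -44.0, 163.0])]
side 3 [(0.54, [407.0, 383.0, 51.0])]
wrist 1 [(0.65, [614.0, 30.0, 159.0])]
wrist 2 [(0.37, [613.0, 35.0, 163.0])]
wrist 3 []
```

```bash
python3 -m handwheel '[[0,2.9,-0.7,2,0,0,0],[0,2.9,-0.7,3,0,0,0],[0,2.9,-0.7,3,0,0,0],[0,2.8,-0.8,3,0,0,0],[0,0,0,3,0,0,0],[0,0,0,2.4,0,0,0],[0,0,0,0,0,0,0],[0,0,0,0,0,0,0]]'
python3 - <<'E'
from h import *
s=st([403.7,382.9,130,78],[403.7,382.9,90,78])
p=snapshot('wrist')
print([(round(d['conf'],2),np.round(d['location']).tolist()) for d in place_of(p,f'carrier3_center')[:1]])
q=snapshot('side'); a=q['image'][100:250,180:380]
cv2.imwrite('pics/w9.png',cv2.cvtColor(np.hstack([cv2.resize(a,(400,300),interpolation=cv2.INTER_CUBIC),cv2.resize(p['image'],(400,300))]),cv2.COLOR_RGB2BGR))
E
```

```text
time: 39.63
tool_pos: [402.2, 380.5, 131.9]
tcp_rot: [-179.9, 0.2, 78.2]
ft_force: [0.3, 0.4, 1.3]
finger_gap: 42.9
grip_force: 0.0
t 39.63 tcp [402.2 380.5 131.9] rpy [-179.9    0.2   78.2] F [0.3 0.4 1.3] gap 42.9 grip 0.0
  -> [403.7, 382.9, 130, 78] rotz 0.003 then cm [0.27 0.1  0.19]
  -> [403.7, 382.9, 90, 78] rotz 0.003 then cm [0.27 0.1  4.19]
[(0.66, [403.0, 384.0, 48.0])]
```

View pics/w9.png

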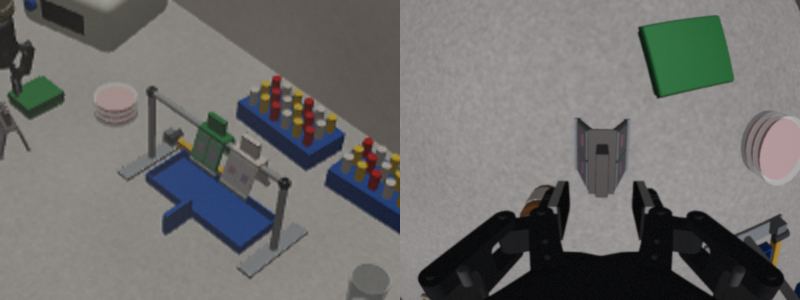

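Green and white both hang astride the bar (left half). Grey is centred between the fingers at column 600. Grasp and carry.

```bash
python3 -m handwheel '[[0,0.25,0.1,2,0,0,0],[0,0,0,1.5,0,0,0],[0,0,0,0.6,0,0,0],[0,0,0,0,0,0,0],[-1,0,0,0,0,0,0],[-1,0,0,0,0,0,0],[-1,0,0,0,0,0,0],[-1,0,0,0,0,0,0],[-1,0,0,0,0,0,0],[-1,0,0,0,0,0,0]]' 40
python3 -m handwheel '[[-1,0,0,-2,0,0,0],[-1,0,0,-3.5,0,0,0],[-1,0,0,-4,0,0,0],[-1,0,0,-4,0,0,0],[-1,0,0,-4,0,0,0],[-1,0,0,-2.5,0,0,0],[-1,0,0,0,0,0,-0.1],[-1,0,0,0,0,0,-0.1],[-1,0,0,0,0,0,-0.087],[-1,0,0,0,0,0,0]]'
python3 -m handwheel '[[-1,-1.5,1,0,0,0,0],[-1,-2.7,1.6,0,0,0,0],[-1,-2.8,1.7,0,0,0,0],[-1,-2.8,1.7,0,0,0,0],[-1,-2.8,1.7,0,0,0,0],[-1,-2.8,1.7,0,0,0,0],[-1,-2.8,1.7,0,0,0,0],[-1,-2.8,1.7,0,0,0,0],[-1,-2.8,1.7,0,0,0,0],[-1,-2.7,1.7,0,0,0,0],[-1,-1.9,1.2,0,0,0,0],[-1,-1,0.6,0,0,0,0]]'
python3 -m handwheel '[[-1,0,0,0,0,0,0],[-1,0,0,0,0,0,0],[-1,0,0,0,0,0,0]]'
python3 - <<'E'
from h import *
s=st([607,104.8,212,94.7])
E
```

```text
time: 40.62
tool_pos: [405.3, 384.2, 93.5]
tcp_rot: [179.9, -0.1, 78.2]
ft_force: [-2.0, 0.1, 5.8]
finger_gap: 9.2
grip_force: 45.2
time: 41.45
tool_pos: [404.6, 383.5, 292.2]
tcp_rot: [-180.0, 0.0, 94.8]
ft_force: [-0.3, -0.4, -2.0]
finger_gap: 8.9
grip_force: 44.2
time: 42.45
tool_pos: [608.8, 102.1, 291.5]
tcp_rot: [-180.0, 0.0, 94.3]
ft_force: [-1.0, 0.1, -0.8]
finger_gap: 9.0
grip_force: 44.2
time: 42.7
tool_pos: [607.1, 105.9, 292.0]
tcp_rot: [-180.0, -0.0, 94.6]
ft_force: [-0.3, 0.2, -0.9]
finger_gap: 8.7
grip_force: 44.2
t 42.70 tcp [607.1 105.9 292. ] rpy [-180.    -0.    94.6] F [-0.3  0.2 -0.9] gap 8.7 grip 44.2
  -> [607, 104.8, 212, 94.7] rotz -0.002 then cm [-0.11 -0.02  8.  ]
```

```bash
python3 -m handwheel '[[-1,0,0,1,0,0,0],[-1,0,0,2,0,0,0],[-1,0,0,2,0,0,0],[-1,0,0,2,0,0,0],[-1,0,0,1,0,0,0],[-1,0,0,0,0,0,0],[-1,0,0,0,0,0,0]]'
python3 - <<'E'
from h import *
s=st([607,104.8,201,94.7])
p=snapshot('wrist'); baroff(p,range(70,180,8)); save(p,'w10')
E
```

```text
time: 43.28
tool_pos: [607.0, 105.6, 211.8]
tcp_rot: [-179.9, -0.0, 94.6]
ft_force: [0.4, -0.8, -1.2]
finger_gap: 9.1
grip_force: 44.1
t 43.28 tcp [607.  105.6 211.8] rpy [-179.9   -0.    94.6] F [ 0.4 -0.8 -1.2] gap 9.1 grip 44.1
  -> [607, 104.8, 201, 94.7] rotz -0.001 then cm [-0.08 -0.01  1.08]
bar offset mm [-0.8 -0.8 -0.8 -0.8 -0.8 -0.8] width px [21, 21, 21, 21, 21, 21] tray cols [(210, 302), (210, 302), (210, 302), (211, 302), (211, 302), (211, 301)]
```

```bash
python3 -m handwheel '[[-1,0,-0.08,0.4,0,0,0],[-1,0,0,0.3,0,0,0],[-1,0,0,0.2,0,0,0],[-1,0,0,0,0,0,0],[-1,0,0,0,0,0,0]]'
python3 -m handwheel '[[-1,0,0,0.1,0,0,0],[-1,0,0,0,0,0,0],[-1,0,0,0,0,0,0]]'
```

```text
time: 43.75
tool_pos: [606.9, 104.8, 203.2]
tcp_rot: [-180.0, -0.0, 94.6]
ft_force: [0.9, -0.1, -2.3]
finger_gap: 8.6
grip_force: 44.2
time: 44.0
tool_pos: [607.1, 104.8, 202.4]
tcp_rot: [180.0, 0.0, 94.6]
ft_force: [-0.5, -0.5, -1.4]
finger_gap: 9.1
grip_force: 44.3
```

```bash
python3 -m handwheel '[[-0.4,0,0,0,0,0,0],[-0.2,0,0,0,0,0,0],[0,0,0,0,0,0,0],[0,0,0,-0.5,0,0,0],[0,0,0,-1,0,0,0],[0,0,0,-2,0,0,0],[0,0,0,-3,0,0,0],[0,0,0,-3,0,0,0],[0,0,0,0,0,0,0],[0,0,0,0,0,0,0]]'
python3 -m handwheel '[[0,-3.5,-0.97,0,0,0,0],[0,-3.5,-0.97,0,0,0,0],[0,-3.5,-0.97,0,0,0,0],[0,-3.5,-0.97,0,0,0,0],[0,-3.5,-0.97,0,0,0,0],[0,-3.5,-0.97,0,0,0,0],[0,-3.5,-0.97,0,0,0,0],[0,-3.5,-0.97,0,0,0,0],[0,-3.5,-0.97,0,0,0,0],[0,-3.5,-0.97,0,0,0,0],[0,-3.5,-0.97,0,0,0,0],[0,-3.5,-0.97,0,0,0,0]]'
python3 -m handwheel '[[0,0,0,3,0,0,-0.12],[0,0,0,3,0,0,-0.12],[0,0,0,3,0,0,0],[0,0,0,0,0,0,0],[0,0,0,0,0,0,0]]'
python3 - <<'E'
from h import *
s=st()
p=snapshot('wrist'); q=snapshot('top'); r=snapshot('side')
print('key',[[(round(d['conf'],2),np.round(d['location']).tolist()) for d in place_of(c,'key_grip')[:1]] for c in (p,q,r)])
for n in ('carrier1_center','carrier2_center','carrier3_center','tray_center','tray_tab'): print(n,[[(round(d['conf'],2),np.round(d['location']).tolist()) for d in place_of(c,n)[:1]] for c in (q,r)])
a=r['image'][110:230,200:360]
cv2.imwrite('pics/w11.png',cv2.cvtColor(np.hstack([cv2.resize(a,(400,300),interpolation=cv2.INTER_CUBIC),cv2.resize(p['image'],(400,300))]),cv2.COLOR_RGB2BGR))
im=p['image'].astype(int); m=(im[...,0]-im[...,1]>80)&(im[...,0]-im[...,2]>80)
n,l,stt,c=cv2.connectedComponentsWithStats(m.astype(np.uint8))
for i in range(1,n):
    if stt[i,4]>60:
        P=wray(p,np.argwhere(l==i)[:,::-1],92); print(stt[i],P.mean(0).round(1),'dir %.1f'%pca_yaw(P), rect_:=cv2.minAreaRect(P.astype(np.float32)))
import pickle; pickle.dump({k:np.asarray(p[k]) for k in ('image','intrinsics','R','t')},open('w11.pkl','wb'))
E
```

```text
time: 44.83
tool_pos: [608.5, 105.0, 301.7]
tcp_rot: [179.6, -0.0, 94.6]
ft_force: [0.7, 0.4, -1.2]
finger_gap: 43.2
grip_force: 0.0
time: 45.83
tool_pos: [523.5, -324.6, 296.5]
tcp_rot: [-179.9, -0.0, 94.6]
ft_force: [0.5, -0.3, -0.1]
finger_gap: 43.0
grip_force: 0.0
time: 46.25
tool_pos: [523.0, -322.0, 204.8]
tcp_rot: [-179.8, -0.3, 108.3]
ft_force: [-0.1, 0.1, 0.3]
finger_gap: 43.0
grip_force: 0.0
t 46.25 tcp [ 523.  -322.   204.8] rpy [-179.8   -0.3  108.3] F [-0.1  0.1  0.3] gap 43.0 grip 0.0
key [[(0.68, [528.0, -324.0, 76.0])], [(0.54, [527.0, -323.0, 81.0])], [(0.65, [610.0, 102.0, 158.0])]]
carrier1_center [[(0.65, [615.0, 28.0, 158.0])], [(0.88, [610.0, 24.0, 161.0])]]
carrier2_center [[(0.54, [619.0, -47.0, 157.0])], [(0.57, [616.0, -46.0, 156.0])]]
carrier3_center [[(0.68, [604.0, 104.0, 160.0])], [(0.83, [611.0, 104.0, 158.0])]]
tray_center [[(0.86, [611.0, 35.0, 8.0])], [(0.69, [610.0, 29.0, 13.0])]]
tray_tab [[(0.66, [525.0, 23.0, 33.0])], []]
[257 171  10  48 467] [ 526.3 -320.2] dir -71.5 ((526.5133056640625, -320.61578369140625), (7.684513568878174, 41.0561408996582), 18.310352325439453)
```

View pics/w11.png

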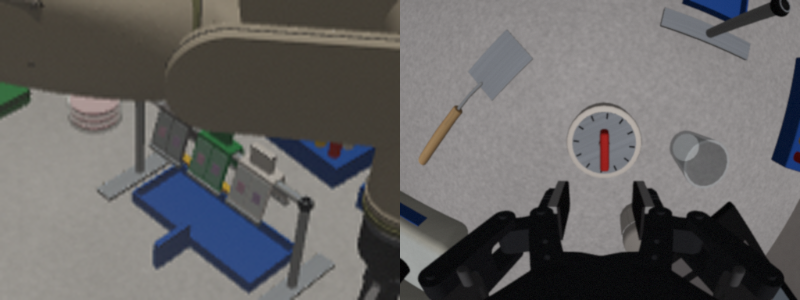

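All three carriers hang over the seated tray. The key's red wing at (604,150) in the right half lines up with tool x, so I grip it.

```bash
python3 -m handwheel '[[0,0,0.36,3,0,0,0],[0,0,0,4,0,0,0],[0,0,0,3,0,0,0],[0,0,0,2,0,0,0],[0,0,0,0.8,0,0,0],[0,0,0,0,0,0,0],[-1,0,0,0,0,0,0],[-1,0,0,0,0,0,0],[-1,0,0,0,0,0,0],[-1,0,0,0,0,0,0],[-1,0,0,0,0,0,0],[-1,0,0,0,0,0,0]]' 50
python3 -m handwheel '[[-1,0,0,0,0,0,0.06],[-1,0,0,0,0,0,0.12],[-1,0,0,0,0,0,0.12],[-1,0,0,0,0,0,0]]'
python3 -c "
from h import *
s=st(); print(s['wrist_torque'],s['joint_pos'].round(1))"
```

```text
time: 48.05
tool_pos: [527.6, -323.6, 82.1]
tcp_rot: [-180.0, 0.2, 108.3]
ft_force: [-10.3, -2.3, 7.7]
finger_gap: 9.3
grip_force: 60.6
time: 48.38
tool_pos: [527.2, -323.8, 82.1]
tcp_rot: [-179.9, 0.2, 90.7]
ft_force: [-12.2, -1.9, 9.8]
finger_gap: 9.0
grip_force: 60.8
t 48.38 tcp [ 527.2 -323.8   82.1] rpy [-179.9    0.2   90.7] F [-12.2  -1.9   9.8] gap 9.0 grip 60.8
[-0.26556034  1.98335868 -0.01823253] [-36.2  17.9  91.2  -0.2  70.8 -36.8]
```

```bash
python3 -m handwheel '[[-1,0,-0.15,0,0,0,0],[-1,0,0,0,0,0,0.12],[-1,0,0,0,0,0,0.12],[-1,0,0,0,0,0,0.12],[-1,0,0,0,0,0,0.12],[-1,0,0,0,0,0,0.12],[-1,0,0,0,0,0,0.12],[-1,0,0,0,0,0,0]]'
python3 -m handwheel '[[-1,0,0,0,0,0,0.12],[-1,0,0,0,0,0,0.12],[-1,0,0,0,0,0,0.12],[-1,0,0,0,0,0,0.12],[-1,0,0,0,0,0,0.12],[-1,0,0,0,0,0,0.12],[-1,0,0,0,0,0,0.12],[-1,0,0,0,0,0,0]]'
python3 -c "
from h import *
s=st(); print(s['wrist_torque'],s['joint_pos'].round(1))"
```

```text
time: 49.05
tool_pos: [525.8, -323.5, 82.1]
tcp_rot: [179.9, 0.1, 49.4]
ft_force: [-12.2, -0.5, 10.1]
finger_gap: 8.9
grip_force: 61.0
time: 49.72
tool_pos: [525.1, -322.3, 82.0]
tcp_rot: [180.0, 0.2, 1.3]
ft_force: [-16.3, 5.8, 16.1]
finger_gap: 9.3
grip_force: 61.9
t 49.72 tcp [ 525.1 -322.3   82. ] rpy [180.    0.2   1.3] F [-16.3   5.8  16.1] gap 9.3 grip 61.9
[ 0.86287567  2.89515085 -0.02004363] [-36.3  17.7  91.5  -0.1  71.   52.5]
```

```bash
python3 -m handwheel '[[0,0,0,0,0,0,0],[0,0,0,0,0,0,0],[0,0,0,0,0,0,0],[0,0,0,-2,0,0,0],[0,0,0,-3,0,0,0],[0,0,0,-3,0,0,0],[0,0,0,0,0,0,-0.12],[0,0,0,0,0,0,-0.12],[0,0,0,0,0,0,-0.12],[0,0,0,0,0,0,-0.12],[0,0,0,0,0,0,-0.12],[0,0,0,0,0,0,-0.12]]'
python3 -m handwheel '[[0,0,0,0,0,0,-0.12],[0,0,0,0,0,0,-0.12],[0,0,0,0,0,0,-0.12],[0,0,0,0,0,0,-0.12],[0,0,0,0,0,0,-0.12],[0,0,0,0,0,0,-0.12],[0,0,0,0,0,0,-0.12],[0,0,0,0,0,0,-0.12],[0,0,0,0,0,0,-0.12],[0,0,0,0,0,0,-0.12],[0,0,0,0,0,0,-0.12],[0,0,0,0,0,0,-0.12]]'
python3 -m handwheel '[[0,0,0,0,0,0,-0.12],[0,0,0,0,0,0,-0.12],[0,0,0,0,0,0,-0.12],[0,0,0,0,0,0,-0.12],[0,0,0,0,0,0,-0.12],[0,0,0,0,0,0,-0.12],[0,0,0,0,0,0,-0.12],[0,0,0,0,0,0,-0.12],[0,0,0,0,0,0,0],[0,0,0,0,0,0,0]]'
python3 - <<'E'
from h import *
s=st()
p=snapshot('wrist')
im=p['image'].astype(int); m=(im[...,0]-im[...,1]>80)&(im[...,0]-im[...,2]>80)
n,l,stt,c=cv2.connectedComponentsWithStats(m.astype(np.uint8))
for i in range(1,n):
    if stt[i,4]>60:
        P=wray(p,np.argwhere(l==i)[:,::-1],92); print(stt[i],P.mean(0).round(1),'dir %.1f'%pca_yaw(P), cv2.minAreaRect(P.astype(np.float32)))
E
```

```text
time: 50.72
tool_pos: [526.9, -322.1, 159.8]
tcp_rot: [179.9, -0.0, 43.4]
ft_force: [0.0, -0.6, 0.6]
finger_gap: 42.2
grip_force: 0.0
time: 51.72
tool_pos: [526.9, -322.1, 159.8]
tcp_rot: [180.0, 0.1, 125.9]
ft_force: [-0.0, -0.3, -0.5]
finger_gap: 42.6
grip_force: 0.0
time: 52.55
tool_pos: [526.8, -322.1, 159.6]
tcp_rot: [-180.0, 0.0, -179.7]
ft_force: [-0.3, 0.1, -1.3]
finger_gap: 42.7
grip_force: 0.0
t 52.55 tcp [ 526.8 -322.1  159.6] rpy [-180.     0.  -179.7] F [-0.3  0.1 -1.3] gap 42.7 grip 0.0
[251 182  13  57 647] [ 524.7 -321.6] dir 1.8 ((525.1844482421875, -321.6084899902344), (41.23675537109375, 7.96082067489624), 1.7727854251861572)
[490 284  14   9  66] [616.  -68.1] dir 93.6 ((616.0875854492188, -67.74147033691406), (7.301687717437744, 20.701858520507812), 4.998264312744141)
```

```bash
python3 -m handwheel '[[0,0.15,0,2,0,0,-0.026],[0,0,0,3,0,0,0],[0,0,0,2,0,0,0],[0,0,0,0.8,0,0,0],[0,0,0,0,0,0,0],[-1,0,0,0,0,0,0],[-1,0,0,0,0,0,0],[-1,0,0,0,0,0,0],[-1,0,0,0,0,0,0],[-1,0,0,0,0,0,0],[-1,0,0,0,0,0,0]]' 50
python3 -m handwheel '[[-1,0,0,0,0,0,0.12],[-1,0,0,0,0,0,0.12],[-1,0,0,0,0,0,0.12],[-1,0,0,0,0,0,0.12],[-1,0,0,0,0,0,0.12],[-1,0,0,0,0,0,0.12],[-1,0,0,0,0,0,0]]'
python3 -m handwheel '[[-1,0,0,0,0,0,0.12],[-1,0,0,0,0,0,0.12],[-1,0,0,0,0,0,0.12],[-1,0,0,0,0,0,0.12],[-1,0,0,0,0,0,0.12],[-1,0,0,0,0,0,0],[-1,0,0,0,0,0,0]]'
python3 -c "
from h import *
s=st(); print(s['wrist_torque'],s['joint_pos'].round(1))"
```

```text
time: 53.52
tool_pos: [526.2, -322.2, 83.6]
tcp_rot: [-179.9, 0.1, -178.0]
ft_force: [-1.7, 3.5, 7.2]
finger_gap: 9.1
grip_force: 50.5
time: 54.1
tool_pos: [526.2, -321.9, 83.6]
tcp_rot: [179.9, 0.1, 140.3]
ft_force: [-0.5, 6.2, 6.5]
finger_gap: 9.3
grip_force: 50.6
time: 54.68
tool_pos: [526.4, -321.7, 83.6]
tcp_rot: [179.9, 0.1, 106.4]
ft_force: [-0.2, 7.3, 6.3]
finger_gap: 8.8
grip_force: 50.6
t 54.68 tcp [ 526.4 -321.7   83.6] rpy [1.799e+02 1.000e-01 1.064e+02] F [-0.2  7.3  6.3] gap 8.8 grip 50.6
[1.03957392 0.1570662  0.02145528] [-36.2  17.5  91.6   0.1  70.8 -52.6]
```

```bash
T='from bench import sense;s=sense();print("TQ",s["wrist_torque"].round(2),s["tcp_rot"].round(2))'
python3 -m handwheel '[[-1,0,0,0,0,0,0.1],[-1,0,0,0,0,0,0.1],[-1,0,0,0,0,0,0.1],[-1,0,0,0,0,0,0],[-1,0,0,0,0,0,0]]' >/dev/null; python3 -c "$T"
python3 -m handwheel '[[-1,0,0,0,0,0,0.05],[-1,0,0,0,0,0,0],[-1,0,0,0,0,0,0]]' >/dev/null; python3 -c "$T"
python3 -m handwheel '[[-1,0,0,0,0,0,0.05],[-1,0,0,0,0,0,0],[-1,0,0,0,0,0,0]]' >/dev/null; python3 -c "$T"
python3 -m handwheel '[[-1,0,0,0,0,0,0.05],[-1,0,0,0,0,0,0],[-1,0,0,0,0,0,0]]'; python3 -c "$T"
```

```text
TQ [1.   0.29 4.19] [1.7988e+02 1.0000e-01 8.9520e+01]
TQ [1.04 0.43 4.89] [1.7989e+02 1.0000e-01 8.6740e+01]
TQ [1.01 0.42 5.66] [1.7989e+02 1.1000e-01 8.3940e+01]
time: 55.85
tool_pos: [526.5, -321.6, 84.1]
tcp_rot: [179.9, 0.1, 81.1]
ft_force: [-1.9, 5.6, 9.4]
finger_gap: 9.1
grip_force: 250.8
TQ [1.02 0.54 6.42] [1.7989e+02 1.3000e-01 8.1140e+01]
```

```bash
python3 -m handwheel '[[-1,0,0,0,0,0,-0.06],[-1,0,0,0,0,0,0],[0,0,0,0,0,0,0],[0,0,0,0,0,0,0],[0,0,0,0,0,0,0],[0,0,0,0,0,0,0],[0,0,0,-2,0,0,0],[0,0,0,-3,0,0,0],[0,0,0,-3,0,0,0],[0,0,0,0,0,0,0],[0,0,0,0,0,0,0]]'
cat > key.py <<'E'
from h import *
s=st()
p=snapshot('wrist'); save(p,'k%d'%(s['time']*10))
im=p['image'].astype(int); m=(im[...,0]-im[...,1]>80)&(im[...,0]-im[...,2]>80)
n,l,stt,c=cv2.connectedComponentsWithStats(m.astype(np.uint8))
for i in range(1,n):
    if stt[i,4]>200:
        P=wray(p,np.argwhere(l==i)[:,::-1],92); print(stt[i],P.mean(0).round(1),'dir %.1f'%pca_yaw(P), cv2.minAreaRect(P.astype(np.float32)))
E
python3 key.py
```

```text
time: 56.77
tool_pos: [526.3, -323.2, 164.3]
tcp_rot: [179.7, 0.1, 84.0]
ft_force: [-0.2, -0.2, -0.5]
finger_gap: 42.4
grip_force: 0.0
t 56.77 tcp [ 526.3 -323.2  164.3] rpy [1.797e+02 1.000e-01 8.400e+01] F [-0.2 -0.2 -0.5] gap 42.4 grip 0.0
[242 180  30  54 655] [ 526.8 -319.6] dir -74.0 ((526.9534912109375, -320.2220153808594), (8.420530319213867, 41.64543151855469), 16.09362030029297)
```

The wing now lies at 106°. Torque jumped from 0.02 to over 4 N m just past that angle, which means a hard stop. I confirm with one gentle regrip.

```bash
T='from bench import sense;s=sense();print("TQ",s["wrist_torque"].round(2),s["tcp_rot"].round(2))'
python3 -m handwheel '[[0,0.15,0,0,0,0,-0.12],[0,0,0,0,0,0,-0.12],[0,0,0,2,0,0,-0.12],[0,0,0,3,0,0,-0.02],[0,0,0,2,0,0,0],[0,0,0,1,0,0,0],[0,0,0,0,0,0,0],[-1,0,0,0,0,0,0],[-1,0,0,0,0,0,0],[-1,0,0,0,0,0,0],[-1,0,0,0,0,0,0],[-1,0,0,0,0,0,0]]' 50; python3 -c "$T"
python3 -m handwheel '[[-1,0,0,0,0,0,0.03],[-1,0,0,0,0,0,0],[-1,0,0,0,0,0,0]]' >/dev/null; python3 -c "$T"
python3 -m handwheel '[[-1,0,0,0,0,0,0.03],[-1,0,0,0,0,0,0],[-1,0,0,0,0,0,0]]'; python3 -c "$T"
```

```text
time: 57.82
tool_pos: [526.3, -321.2, 83.2]
tcp_rot: [179.9, 0.1, 105.8]
ft_force: [1.6, 1.2, 5.7]
finger_gap: 9.2
grip_force: 52.2
TQ [ 0.08 -0.11  0.1 ] [1.7987e+02 1.4000e-01 1.0584e+02]
TQ [ 0.09 -0.15  0.7 ] [1.7988e+02 1.5000e-01 1.0416e+02]
time: 58.32
tool_pos: [526.4, -321.2, 83.2]
tcp_rot: [179.9, 0.2, 102.5]
ft_force: [1.2, -0.5, 4.8]
finger_gap: 9.2
grip_force: 62.6
TQ [ 0.14 -0.12  1.16] [1.7988e+02 1.5000e-01 1.0247e+02]
```

```bash
python3 -m handwheel '[[-1,0,0,0,0,0,-0.05],[0,0,0,0,0,0,0],[0,0,0,0,0,0,0],[0,0,0,0,0,0,0],[0,0,0,0,0,0,0],[0,0,0,-2,0,0,0],[0,0,0,-3,0,0,0],[0,0,0,-4,0,0,0],[0,0,0,-4,0,0,0],[0,0,0,-4,0,0,0],[0,0,0,-3,0,0,0],[0,0,0,0,0,0,0]]'
python3 -m handwheel '[[0,-1,-3,0,0,0,0],[0,-1,-3,0,0,0,0],[0,-1,-3,0,0,0,0],[0,-1,-3,0,0,0,0],[0,0,0,0,0,0,0],[0,0,0,0,0,0,0]]'
python3 - <<'E'
from h import *
st()
q=snapshot('top'); r=snapshot('side')
for n in ('carrier1_center','carrier2_center','carrier3_center','tray_center','tray_tab','key_grip','beaker','wash','dishes','reagent','slidebox'): print(n,[[(round(d['conf'],2),np.round(d['location']).tolist()) for d in place_of(c,n)[:1]] for c in (q,r)])
cv2.imwrite('pics/fin.png',cv2.cvtColor(np.hstack([cv2.resize(c['image'][y:y+150,x:x+200],(400,300),interpolation=cv2.INTER_CUBIC) for c,y,x in ((q,90,180),(r,100,190))]),cv2.COLOR_RGB2BGR))
E
```

```text
time: 59.32
tool_pos: [527.6, -322.4, 290.6]
tcp_rot: [179.5, 0.6, 105.2]
ft_force: [1.1, -0.7, 0.9]
finger_gap: 42.8
grip_force: 0.0
time: 59.82
tool_pos: [418.5, -391.6, 280.9]
tcp_rot: [-180.0, -0.0, 105.0]
ft_force: [0.9, 0.2, 0.5]
finger_gap: 42.6
grip_force: 0.0
t 59.82 tcp [ 418.5 -391.6  280.9] rpy [-180.   -0.  105.] F [0.9 0.2 0.5] gap 42.6 grip 0.0
carrier1_center [[(0.54, [614.0, 26.0, 157.0])], [(0.51, [613.0, 28.0, 159.0])]]
carrier2_center [[(0.64, [619.0, -47.0, 158.0])], [(0.79, [616.0, -46.0, 159.0])]]
carrier3_center [[(0.53, [607.0, 106.0, 157.0])], []]
tray_center [[(0.86, [612.0, 32.0, 8.0])], [(0.57, [612.0, 27.0, 12.0])]]
tray_tab [[(0.82, [524.0, 26.0, 37.0])], [(0.96, [531.0, 20.0, 38.0])]]
key_grip [[(0.5, [526.0, -321.0, 76.0])], [(0.46, [523.0, -326.0, 76.0])]]
beaker [[(0.65, [648.0, -299.0, 1.0])], [(0.76, [655.0, -297.0, 2.0])]]
wash [[(0.72, [616.0, -434.0, 2.0])], [(0.72, [622.0, -432.0, 0.0])]]
dishes [[(0.82, [628.0, 343.0, 1.0])], [(0.46, [628.0, 342.0, 1.0])]]
reagent [[(0.69, [328.0, 327.0, 4.0])], [(0.8, [320.0, 328.0, -1.0])]]
slidebox [[(0.9, [514.0, 468.0, 0.0])], [(0.47, [516.0, 466.0, 2.0])]]
```

View pics/fin.png

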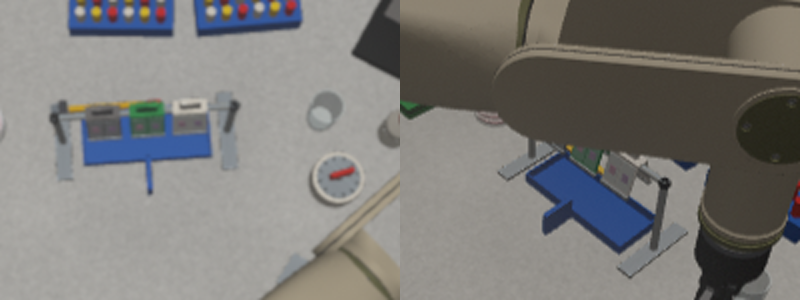

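All is in place: the carriers hang at (104,118), (147,116) and (190,114), the tray is square beneath them, and the arm is clear of everything.

```bash
python3 -c "
from bench import hand_in
print(hand_in())"
```

```text
the job is handed in; nothing more can be done
None
```

The job is handed in: flag down, tray square against it, the green, white and grey carriers hung over the tray, and the key wound clockwise to its hard stop. The key stopped after about 183° (3.6 rad is 206°), and a regrip hit the stop again. I lowered white part-way over the bar once, then set it back on the bench to push the tray home before hanging any carrier.

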